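# Load two pigment test panels into the light-ageing rack and switch its lamp on

## Task

Two new test panels, one blue and one yellow, stand upright in the grooves of the loading sled in front of the light-ageing rack. Shift the sled sideways by its orange fin to line up each panel with the free slot marked by the clip of the same colour and push the panel from its groove straight into that slot, fully home and flush with its neighbours, without lifting or tipping it or disturbing the panels already in the rack. Once both are home, flip the red-tipped toggle on the switch box over to the on side (away from you); leave the bottles and jars where they stand.

Things in the scene. Friction and masses are not known exactly. Their poses are not given: they have to be found in the camera images.
- rack: fixed light-ageing rack: grey base plate (x -112 to 94, y -140 to 140 mm, 12 mm high, rims up to 24) with six upright slots on its far half. Origin on the worktop; x points into the slots, 0.1 to 0.5 rad left of straight ahead; y is the way the sled slides; z up. Panels that are home have rear edges at x = 10 mm, 14 mm in front of the dividers, tops 78.5 mm high
- slots (a point): middle of the row of mouths of the six slots, at x = 24 mm in the rack, 18.5 mm above the worktop (the slot floor). Slots run along rack x at y = -45, -27, -9, 9, 27, 45 mm, 8 mm wide with tapered mouths about 12 mm wide; white dividers 56 mm high from x = 24 mm to the back wall (face at x = 85.5 mm, top 75 mm high), axes as the rack's
- sled: loose black sled, 0.2 to 0.45 kg, sliding along rack y in a channel of the base, 1.5 mm play along x, travel to rack y = +-88 mm. Body 66 (x) x 92 (y) mm; two grooves along x at y = -36 and +36 mm, 6.5 mm wide, floor 20 mm and walls up to 44 mm above the worktop. Origin: middle of its front edge (slot side), underside; axes as the rack's
- sled_fin (a point): point on the axis of the orange grip fin of the sled, 97 mm behind the sled's front edge on its middle line, 48 mm above the worktop. The fin is 20 (x) x 12 (y) mm and stands from 26 to 65 mm above the worktop; move the sled by gripping it across y from above or by pushing its side
- panel_blue_mid (a point): blue test panel standing on edge, 75 (along rack x) x 5 x 60 mm high, 60 g. The point is its centre, at the start 50 mm above the worktop. It stands in one of the two sled grooves with its lead edge 3 mm short of the sled's front and its rear edge (rack -x end, the edge to push) overhanging the sled's body by 12 mm, 9 mm ahead of the fin.
- panel_yellow_mid (a point): yellow test panel standing on edge, 75 (along rack x) x 5 x 60 mm high, 60 g. The point is its centre, at the start 50 mm above the worktop. It stands in one of the two sled grooves with its lead edge 3 mm short of the sled's front and its rear edge (rack -x end, the edge to push) overhanging the sled's body by 12 mm, 9 mm ahead of the fin.
- panel_blue: the blue panel itself; origin at the centre of its lower edge, x along its length, z up
- panel_yellow: the yellow panel itself; origin at the centre of its lower edge, x along its length, z up
- place_blue (a point): where the blue panel's centre must come: middle of the free slot with the blue clip, 47.2 mm ahead of the rack origin, 48.5 mm above the worktop. The clip (12 mm wide, fixed, top 90 mm high) sits on the back wall behind that slot. Which slot it is varies
- place_yellow (a point): where the yellow panel's centre must come: middle of the free slot that has the yellow clip (like the blue one) on the back wall behind it, 48.5 mm above the worktop
- switch_box: grey lamp switch box fixed on the worktop, 70 (x) x 56 (y) x 44 mm high; origin at the centre of its underside; box +x points away from the robot, up to 0.5 rad to either side. A toggle lever stands in the middle of its top, its pivot 45 mm above the worktop
- switch_lever (a joint): toggle lever with a red tip, 36 mm long: 0 = off, leaning 0.45 rad towards box -x (the robot); 0.9 = on, leaning as far towards box +x. Pushed past its centre (0.45) it snaps over by itself; it needs 1 to 2 N at the tip
- switch_tip (a point): end of the toggle lever, 77 mm above the worktop and 15.7 mm from the pivot to the box -x side when off (to the +x side when on); the lever is 7 to 10 mm thick
- old_panel_0_mid (a point): centre of a loose terracotta panel of the same size already home in one of the other four slots (which one varies); it stays
- old_panel_1_mid (a point): centre of a loose grey panel of the same size already home in one of the other four slots (which one varies); it stays
- old_panel_2_mid (a point): centre of a loose terracotta panel of the same size already home in one of the other four slots (which one varies); it stays
- old_panel_3_mid (a point): centre of a loose grey panel of the same size already home in one of the other four slots (which one varies); it stays
- glue_bottle: tall white squeeze bottle with blue spout, 65 mm across, 233 mm high, loose bystander standing left of the rack; origin at the centre of its foot
- dropper_bottle: amber dropper bottle, 37 mm across, 108 mm high, loose bystander beyond the switch box; origin at the centre of its foot
- jar_small: glass jar of blue pigment with white lid, 48 mm across, 58 mm high, loose bystander between rack and switch box; origin at the centre of its foot
- jar_large: glass jar of brown pigment with black lid, 57 mm across, 70 mm high, loose bystander right of the switch box; origin at the centre of its foot
There are look-alikes about, which are no part of the job. There is more than one size of the panel_blue; the job needs the middle-sized.

How it is judged:
By the outcome, as a careful person would: the job done as asked, in the order asked, and still so for the second after the job is handed in, with the robot touching nothing.
It also fails if it takes over 72 s, if anything falls off the work surface, if the arm or the gripper's body presses on something with over 40 N, if the wrist force passes 120 N, or if a joint passes its speed limit or range.

## Robot

A 7-joint arm with a two-finger parallel gripper is mounted at the origin on a cart in front of the work surface, level with it; the furniture and walls round the work are solid. World frame = base frame: x ahead of the robot, y to its left, z up, the work surface at z = 0. Lengths are in m, angles in rad, forces in N, time in s.
With the tool pointing down it reaches from about 0.425 to 0.875 m from the base axis. Payload 4.7 kg.
Tool frame: the origin (TCP) lies on the mounting face of the last link; the fingertips stand 182 mm ahead of it and the grasp point (between the pads) lies 164 mm ahead of it; x points along the fingers, y is the direction in which the jaws open and shut, and the axes are right-handed (so a half turn about x gives the same grasp; the last joint's range is limited). The gripper opens to 87 mm and grips with 3 to 60 N. Pads are 19 mm wide; open, the fingers measure 117 mm over their backs; the gripper's body (75 mm by 190 mm) begins 51 mm behind the grasp point.
Start: joints at [0.014, 0.321, -0.07, 1.45, 0.023, 1.371, -0.057], TCP at [0.65, -0, 0.405] pointing down, gripper open.
Joint ranges: [-2.86, 2.86], [-0.3, 2.09], [-1.38, 1.24], [0.06, 2.45], [-1.56, 4.7], [0.09, 2.05], [-2.69, 2.69]. Speed limits (rad/s): [2.57, 2.57, 3.14, 3.14, 3.14, 3.14, 3.14].

## Interface

Orientations are given as a rotation vector (axis times angle).
In Python, from bench import monitor, get_image, ctrl gives the robot as it stands.
- The arm moves only by the shell command python3 -m creep 'ROWS' [FORCE]. ROWS is JSON, a list of rows, each a list of 7 numbers: the shift along the tool's x, y, z in mm, then the turn, a rotation vector about the tool's x, y, z in rad, then the finger opening in mm, from 0 to 87. A call has 1 to 5 rows; each row shifts and turns the commanded pose from where the row before left it, along the tool's axes as they then stand; what a row does not reach is not made up. A row lasts 1/10 s, in which the tool goes at most 50 mm and 8.59 degrees, less where a joint would pass 70% of its speed; a pose out of reach is approached as far as the arm can. A call is refused whole if a number of a shift passes 50 or a number of a turn 0.15, either way. A call with a gripper value outside its range is refused whole. The fingers move at their own pace and stop on an object; FORCE is the grip in N (left out, the last holds). Time passes only in rows, so rows that do not move let the fingers close. It gives the time, the measured TCP pose, the force and the opening at its end, in the units of the state.
- monitor.get_state(): the state, without advancing time (a new reading comes with each control period).
- get_image(name): name is "scene" or "side" or "wrist"; returns a dict with "img" (400x640x3 uint8, red, green, blue), "mtx" (3x3 intrinsics, pixels), "view" (4x4, takes a point from world to camera coordinates). Camera axes: x right, y up, looking along -z (the intrinsics and any distortion apply to the point x, -y, -z); pixel columns grow to the right and rows downward; lengths in m; the calibration is good to about 2 mm. A picture is of the moment at which its call begins. There is no depth.
- ctrl.close_job(): hands the job in, once; it reports no verdict.
The state is a dict: "time": time; "joint_positions": joint angles; "qd": joint speeds; "joint_torque": joint torques, N m; "position": TCP position; "tool_rot": TCP orientation; "ft_force": force on the tool from outside, world axes, zero at the start; "torque": the same for the moment, N m; "grip_width": opening from 0.0 (shut) to 1.0 (fully open).
Only numpy, scipy, OpenCV 4.12 (cv2) and the standard library are available. Lean on these libraries where they do the work, as an engineer would, in place of code of your own. Each camera call takes 0.05 s, during which the arm holds its last target.

## Working session

There is one attempt and no reset: what is moved stays moved. The work goes in short steps, Python scripts to look and compute and a shell command to move; the robot and the scene stay as the last step left them, time stands still between calls to the robot, and variables do not carry over. Pictures are saved under pics/ and viewed, and the job is handed in when it is done.

```bash
ls; mkdir -p pics
python3 - <<'E'
from bench import monitor,get_image
import cv2,numpy as np
s=monitor.get_state();print({k:np.round(v,3) for k,v in s.items()})
for n in ["scene","side","wrist"]:
    d=get_image(n);cv2.imwrite(f"pics/{n}0.png",d["img"][:,:,::-1]);print(n,d["mtx"].round(1).tolist(),d["view"].round(3).tolist(),d.keys())
E
```

```text
pics
{'time': np.float64(0.0), 'joint_positions': array([ 0.014,  0.322, -0.07 ,  1.452,  0.023,  1.371, -0.057]), 'qd': array([ 0.001,  0.001, -0.001,  0.001, -0.001, -0.   ,  0.   ]), 'joint_torque': array([-0.0000e+00, -4.9128e+01, -4.0400e-01, -3.1253e+01, -6.4000e-02,
        4.4000e-02,  0.0000e+00]), 'position': array([ 0.65 , -0.   ,  0.404]), 'tool_rot': array([ 1.208,  1.211, -1.211]), 'ft_force': array([-0.317,  0.4  ,  0.596]), 'torque': array([-0.04 ,  0.016,  0.009]), 'grip_width': np.float64(0.998)}
scene [[487.1, 0.0, 326.1], [0.0, 487.1, 185.6], [0.0, 0.0, 1.0]] [[-0.707, -0.707, -0.019, 0.503], [0.256, -0.282, 0.925, -0.182], [-0.659, 0.649, 0.38, -1.113], [0.0, 0.0, 0.0, 1.0]] dict_keys(['img', 'mtx', 'view'])
side [[415.0, 0.0, 324.0], [0.0, 415.0, 197.4], [0.0, 0.0, 1.0]] [[0.999, -0.04, 0.006, -0.588], [0.015, 0.5, 0.866, -0.167], [-0.038, -0.865, 0.5, -1.083], [0.0, 0.0, 0.0, 1.0]] dict_keys(['img', 'mtx', 'view'])
wrist [[283.6, 0.0, 315.7], [0.0, 283.6, 201.7], [0.0, 0.0, 1.0]] [[1.0, 0.0, -0.002, -0.649], [-0.001, 0.954, -0.301, 0.037], [0.002, 0.301, 0.954, -0.392], [0.0, 0.0, 0.0, 1.0]] dict_keys(['img', 'mtx', 'view'])
```

View pics/scene0.png

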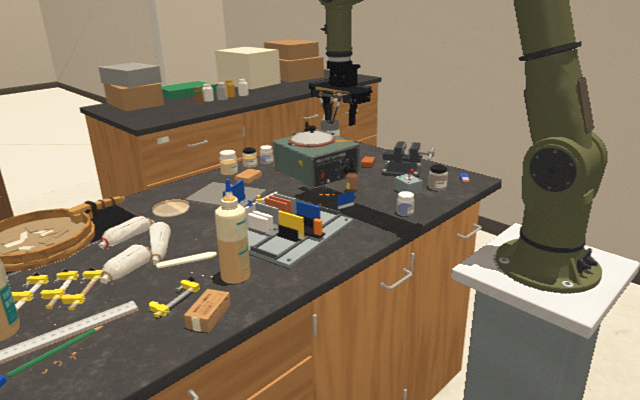

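View pics/side0.png

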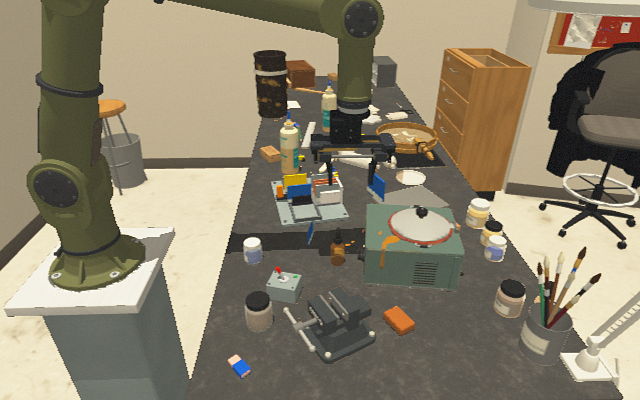

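View pics/wrist0.png

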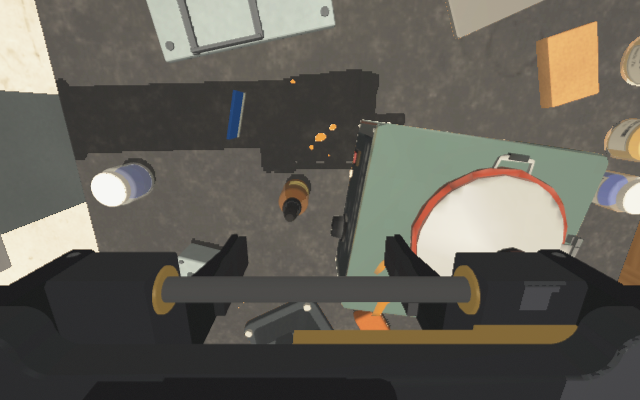

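The overview shows the rack at about (295,225) in the scene view and (310,195) in the side view. The switch box is at side (285,285). There are several blue panel-like objects: scene (308,210), (345,198), (235,190); side (298,195), (376,187), (310,232). I'll enlarge to tell them apart.

Run:
```python
import cv2
a=cv2.imread("pics/scene0.png")[165:275,200:370];cv2.imwrite("pics/c1.png",cv2.resize(a,None,fx=4.6,fy=4.6,interpolation=cv2.INTER_CUBIC))
a=cv2.imread("pics/side0.png")[150:310,230:400];cv2.imwrite("pics/c2.png",cv2.resize(a,None,fx=3.7,fy=3.7,interpolation=cv2.INTER_CUBIC))
```

```text
(no output)
```

View pics/c1.png

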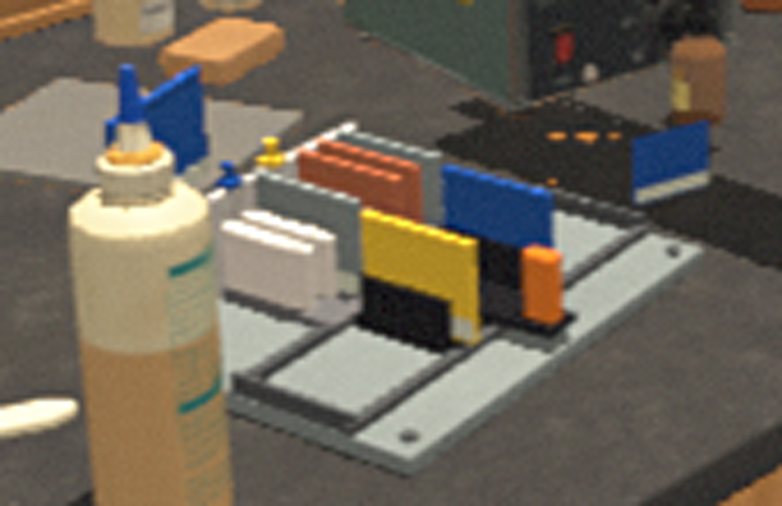

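View pics/c2.png

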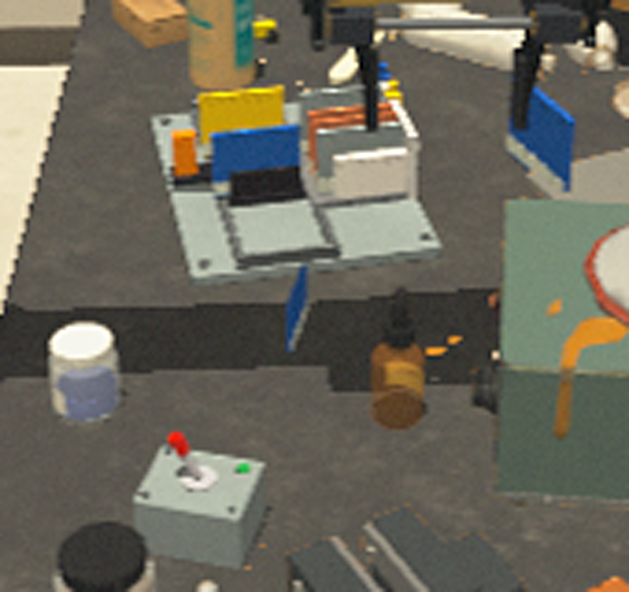

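The blue panel in the sled (scene (308,210), crop (497,205)) fits. It stands in the sled's right groove (rack -y) and matches the yellow panel's size. The other two blue plates, at scene (345,198) (smaller) and (238,188) (larger), stand loose on the worktop and are decoys. Next I'll move the wrist camera over the rack.

```bash
cat > h.py <<'E'
from bench import monitor,get_image,ctrl
import cv2,numpy as np
from scipy.spatial.transform import Rotation as R
def st():
    s=monitor.get_state();return s,np.array(s["position"]),R.from_rotvec(s["tool_rot"]).as_matrix()
def grab(n,f):
    d=get_image(n);cv2.imwrite(f"pics/{f}.png",d["img"][:,:,::-1]);np.savez(f"pics/{f}.npz",**d);return d
def load(f): return dict(np.load(f"pics/{f}.npz"))
def ray(d,uv):
    K,V=d["mtx"],d["view"];q=np.linalg.inv(K)@[uv[0],uv[1],1];q=np.array([q[0],-q[1],-q[2]])
    return -V[:3,:3].T@V[:3,3],V[:3,:3].T@q
def onz(d,uv,z):
    o,r=ray(d,uv);return o+r*(z-o[2])/r[2]
def proj(d,p):
    c=d["view"][:3,:3]@np.array(p)+d["view"][:3,3];q=d["mtx"]@[c[0],-c[1],-c[2]];return q[:2]/q[2]
def crop(f,x0,x1,y0,y1,k):
    a=cv2.imread(f"pics/{f}.png")[y0:y1,x0:x1];cv2.imwrite(f"pics/{f}_c.png",cv2.resize(a,None,fx=k,fy=k,interpolation=cv2.INTER_CUBIC))
E
python3 - <<'E'
from h import *
s,p,M=st();print(M.round(3))
d=dict(scene=None)
for n,uv,z in [("scene",(317.5,223),.06),("scene",(292,235),.06)]:
    print(onz(get_image(n),uv,z).round(3))
d=get_image("wrist");print(onz(d,(335,20),.012).round(3),onz(d,(147,0),.012).round(3))
E
```

```text
[[-0.001  1.     0.   ]
 [-0.     0.    -1.   ]
 [-1.    -0.001  0.   ]]
[0.451 0.289 0.06 ]
[0.45  0.373 0.06 ]
[0.672 0.183 0.012] [0.46  0.203 0.012]
```

```bash
python3 - <<'E'
from h import *
d=get_image("scene");print(onz(d,(234,278),0),onz(d,(231,200),.2))
E
python3 -m creep '[[-15,-25,-45,0,0,0,87],[-15,-25,-45,0,0,0,87],[-10,-20,-45,0,0,0,87],[-5,-15,-45,0,0,0,87],[0,0,-45,0,0,0,87]]'
python3 -m creep '[[0,0,-30,0,0,0,87],[0,0,0,0,0,0,87],[0,0,0,0,0,0,87]]'
python3 - <<'E'
from h import *
s,p,M=st();print(p,s["time"]);grab("wrist","w1")
E
```

```text
[0.47907936 0.52377052 0.        ] [0.45300063 0.52740897 0.2       ]
time: 0.85
position: [0.5667, 0.2208, 0.4499]
tool_rot: [1.21, 1.208, -1.206]
ft_force: [0.7, -0.5, -0.8]
grip_width: 0.999
time: 1.15
position: [0.5683, 0.2493, 0.4474]
tool_rot: [1.207, 1.21, -1.208]
ft_force: [1.6, 0.3, -0.9]
grip_width: 1.002
[0.56827162 0.24927674 0.44744321] 1.15
```

View pics/w1.png

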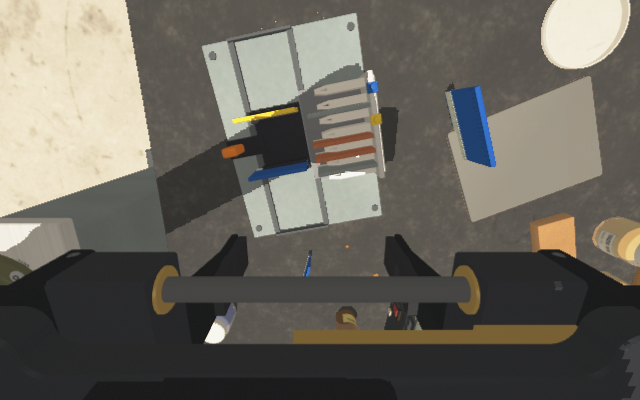

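The wrist view shows the whole rack: sled black at (280,140), fin orange (233,151), yellow panel (265,115), blue panel (280,172), blue clip (373,88), yellow clip (376,119). I'll enlarge it.

Run:
```python
from h import *
crop("w1",195,395,5,245,2.5*1)
a=cv2.imread("pics/w1.png")[55:195,215:395];cv2.imwrite("pics/w1_c.png",cv2.resize(a,None,fx=4.2,fy=4.2,interpolation=cv2.INTER_CUBIC))
```

```text
(no output)
```

View pics/w1_c.png

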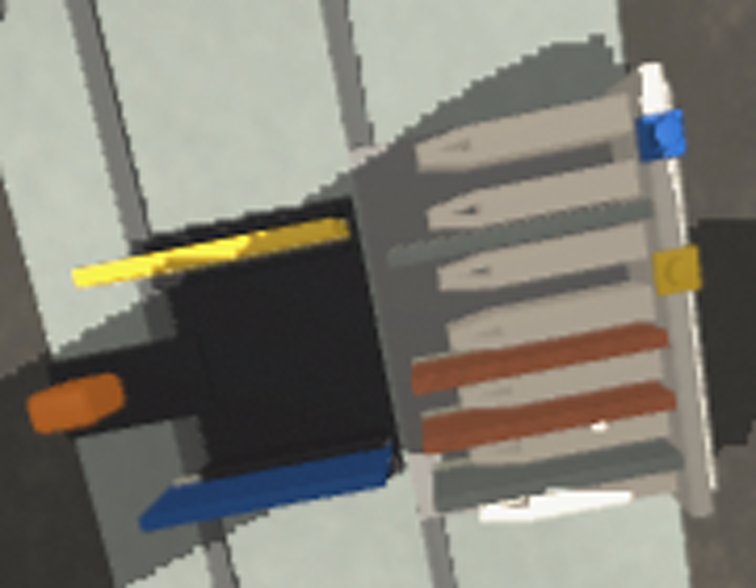

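Run:
```python
from h import *
a=cv2.imread("pics/w1.png")
t=[cv2.resize(a[y-14:y+14,x-14:x+14],None,fx=12,fy=12,interpolation=cv2.INTER_NEAREST) for x,y in [(204,46),(356,14),(255,236),(382,213)]]
cv2.imwrite("pics/w1_k.png",np.vstack([np.hstack(t[:2]),np.hstack(t[2:])])[:672])
```

```text
(no output)
```

View pics/w1_k.png

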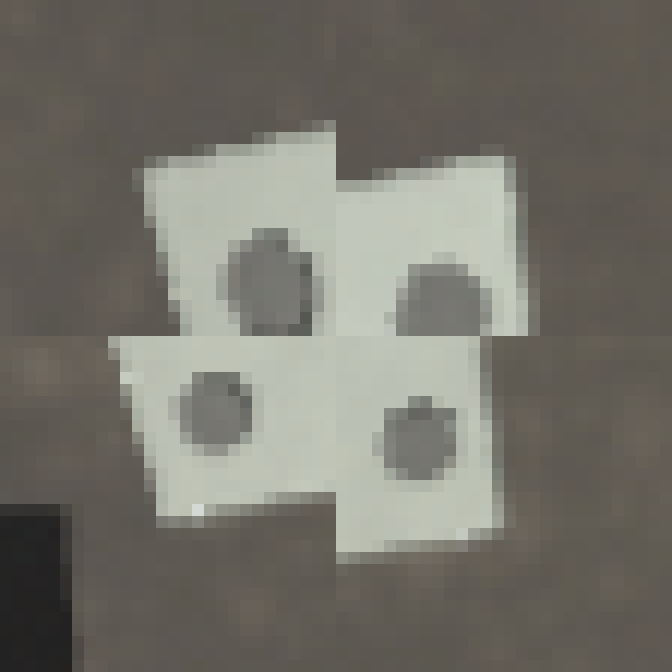

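```bash
cat >> h.py <<'E'
def kab(A,B):
    A,B=np.array(A),np.array(B);a=A-A.mean(0);b=B-B.mean(0)
    th=np.arctan2((a[:,0]*b[:,1]-a[:,1]*b[:,0]).sum(),(a*b).sum());c,s=np.cos(th),np.sin(th);Q=np.array([[c,-s],[s,c]])
    return th,B.mean(0)-Q@A.mean(0),Q
E
python3 - <<'E'
from h import *
d=load("w1")
P=[onz(d,u,.012)[:2] for u in [(201.3,44.7),(356.5,12.4),(253.7,237.1),(381.6,215.5)]]
A=[(-.112,.14),(.094,.14),(-.112,-.14),(.094,-.14)]
th,t,Q=kab(A,P);print(th,t,((Q.T@(np.array(P)-t).T).T*1e3).round(1).tolist())
def rk(u,z,n=""):print(n,(Q.T@(onz(d,u,z)[:2]-t)*1e3).round(1))
img=d["img"];hsv=cv2.cvtColor(img,cv2.COLOR_RGB2HSV)
C=lambda x,y:(215+x/4.2-.4,55+y/4.2-.4)
rk(C(662,135),.09,"blueclip");rk(C(678,270),.09,"yelclip")
rk(C(125,380),.065,"fin front +y corner");rk(C(30,420),.065,"fin rear")
rk(C(75,275),.08,"yel rear top");rk(C(345,225),.08,"yel front top")
rk(C(145,520),.08,"blue rear top");rk(C(390,455),.08,"blue front top")
rk(C(415,150),.0745,"div1 tip")
E
```

```text
0.18361685685090645 [0.55348511 0.2982316 ] [[-111.4, 139.7], [93.1, 139.3], [-111.5, -139.4], [93.7, -139.7]]
blueclip [86.7 45.1]
yelclip [86.9 10.4]
fin front +y corner [-75.1   7.4]
fin rear [-106.5    1. ]
yel rear top [-77.5  39. ]
yel front top [-0.4 38.4]
blue rear top [-75.8 -32.6]
blue front top [ -0.3 -26.7]
div1 tip [22.2 54.3]
```

```bash
cat >> h.py <<'E'
TH=0.1836;T0=np.array([.55349,.29823]);QR=np.array([[np.cos(TH),-np.sin(TH)],[np.sin(TH),np.cos(TH)]])
def rk(d,u,z): return (QR.T@(onz(d,u,z)[:2]-T0)*1e3).round(1)
def rp(d,x,y,z): return proj(d,[*(T0+QR@[x/1e3,y/1e3]),z/1e3])
def tcp(): # rack pose of TCP, mm
    s,p,M=st(); q=QR.T@(p[:2]-T0)*1e3; yaw=np.arctan2(M[1,1],M[0,1])-TH
    return s["time"],q.round(1),round(p[2]*1e3,1),round(yaw,4),M[:,0].round(3),np.round(s["ft_force"],1),s["grip_width"]
E
python3 - <<'E'
from h import *
print(tcp())
d=load("w1")
a=cv2.imread("pics/w1.png")
S=12
def z(x0,y0,w,h):return cv2.resize(a[y0:y0+h,x0:x0+w],None,fx=S,fy=S,interpolation=cv2.INTER_NEAREST)
i=z(215,100,60,35)
# overlay predicted fin top for sled y=3, front x=2.5
for y,c in [(3,(255,0,0))]:
    pts=[rp(d,x+2.5-97,y+yy,65) for x,yy in [(-10,-6),(10,-6),(10,6),(-10,6)]]
    print(np.round(pts,1))
i=z(215,100,60,70)[:, :]
cv2.polylines(i,[((np.array(pts)-[215,100]+.5)*S).astype(int)],True,(255,0,0),1)
cv2.imwrite("pics/fin.png",i[:600+240])
cv2.imwrite("pics/fin.png",i[400:])
E
```

```text
(1.2, array([  5.8, -52.3]), np.float64(447.5), np.float64(-0.1844), array([ 0.   , -0.001, -1.   ]), array([-0.3, -0.6, -0. ]), 0.9992815586854008)
[[224.1 157.4]
 [239.3 154.6]
 [236.8 145.2]
 [221.5 148.1]]
```

View pics/fin.png

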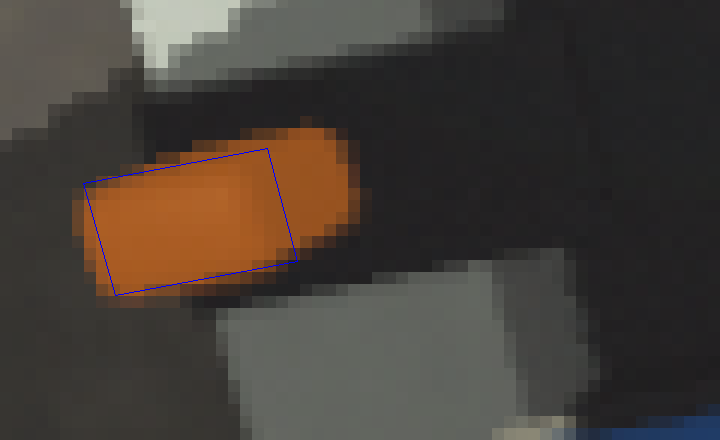

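```bash
python3 -m creep '[[0,0,0,-0.092,0,0,55],[0,0,0,-0.092,0,0,55],[30,-40,-20,0,0,0,55],[40,-40,-20,0,0,0,55],[40,-20,-15,0,0,0,55]]'
python3 -m creep '[[37,0,0,0,0,0,55],[0,0,0,0,0,0,55],[0,0,0,0,0,0,55]]'
python3 - <<'E'
from h import *
print(tcp());grab("wrist","w2");grab("side","s2")
E
```

```text
time: 1.7
position: [0.4693, 0.2803, 0.3468]
tool_rot: [1.076, 1.288, -1.072]
ft_force: [1.5, 1.1, 0.2]
grip_width: 0.666
time: 2.0
position: [0.4715, 0.28, 0.3101]
tool_rot: [1.074, 1.289, -1.075]
ft_force: [0.6, 0.5, -0.2]
grip_width: 0.636
(2.0, array([-84.,  -3.]), np.float64(310.1), np.float64(-0.0025), array([ 0.   , -0.001, -1.   ]), array([ 0.6,  0.5, -0.2]), 0.6359452038284251)
```

View pics/w2.png

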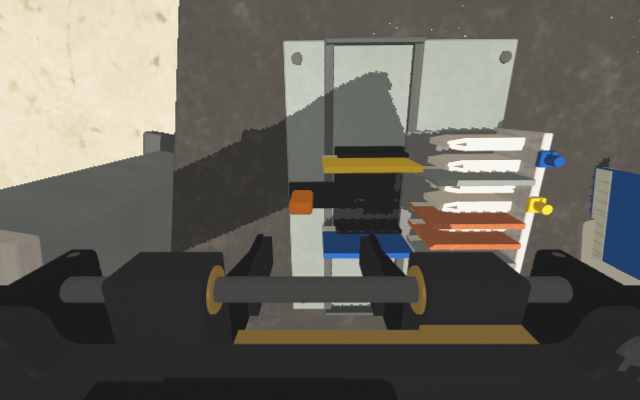

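View pics/s2.png

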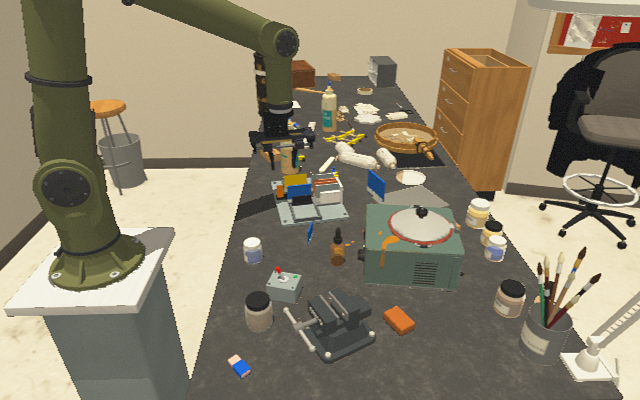

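```bash
python3 -m creep '[[10,-11,-6,0,0,0,55],[20,0,0,0,0,0,55],[0,0,0,0,0,0,55],[0,0,0,0,0,0,55]]'
python3 - <<'E'
from h import *
print(tcp());d=grab("wrist","w3")
for y in (0,3,6): print(rp(d,-94.5-10,y-6,65).round(1),rp(d,-94.5-10,y+6,65).round(1))
crop("w3",240,440,120,280,4)
E
```

```text
time: 2.5
position: [0.4583, 0.2855, 0.2799]
tool_rot: [1.073, 1.291, -1.072]
ft_force: [0.2, 0.1, 0.2]
grip_width: 0.633
(2.5, array([-95.9,   4.9]), np.float64(279.9), np.float64(0.0004), array([ 0., -0., -1.]), array([0.2, 0.1, 0.2]), 0.6332903899799205)
[304.4 242.1] [304.2 227.3]
[304.3 238.4] [304.1 223.6]
[304.3 234.8] [304.1 219.8]
```

View pics/w3_c.png

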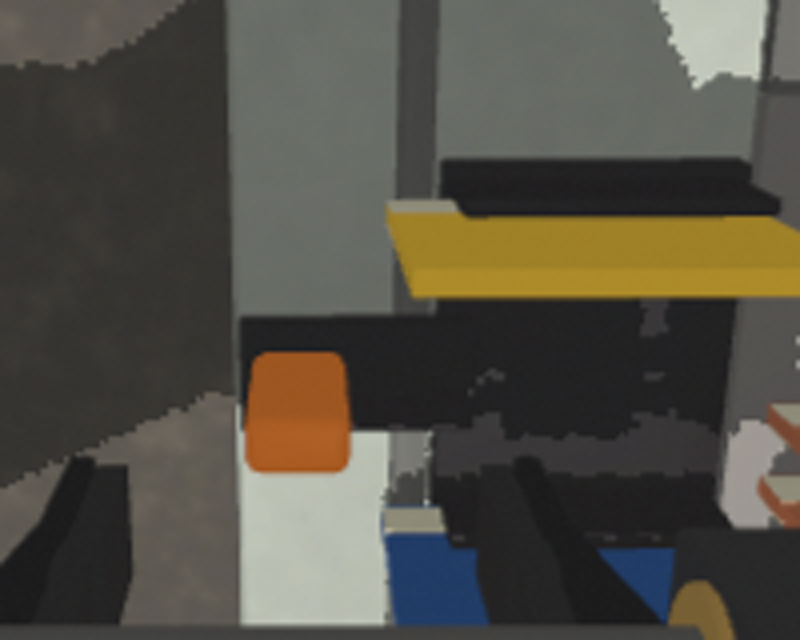

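Run:
```python
from h import *
d=load("w3")
print(rk(d,(314.4-.4,231.6),65), "yel rear top", rk(d,(240+412/4,120+297/4),80),rk(d,(240+400/4,120+270/4),80),"blue",rk(d,(240+387/4,120+533/4),80))
```

```text
[  290.9 28281.4] yel rear top [-8113.4 22962.6] [-7182.3 20925.6] blue [-6726.6 42155.3]
```

Run:
```python
from h import *
d=load("w3")
print(rk(d,(314.4-.4,231.6),.065), "yel rear top", rk(d,(240+412/4,120+297/4),.08),rk(d,(240+408/4,120+270/4),.08),"blue",rk(d,(240+387/4,120+533/4),.08))
```

```text
[-97.2   2.6] yel rear top [-78.   35.8] [-78.8  40.4] blue [-81.1  -7.4]
```

```bash
python3 -m creep '[[25,0,2,0,0,0,50],[25,0,0,0,0,0,50],[0,0,0,0,0,0,50]]' 
python3 -m creep '[[0,0,0,0,0,0,15],[0,0,0,0,0,0,15],[0,0,0,0,0,0,15],[0,0,0,0,0,0,15],[0,0,0,0,0,0,15]]' 15
python3 - <<'E'
from h import *
print(tcp());d=grab("wrist","w4");crop("w4",240,440,120,280,4)
E
```

```text
time: 2.85
position: [0.458, 0.2826, 0.2275]
tool_rot: [1.069, 1.292, -1.077]
ft_force: [0.4, 0.3, -0.6]
grip_width: 0.579
time: 3.35
position: [0.458, 0.2836, 0.23]
tool_rot: [1.071, 1.292, -1.074]
ft_force: [-4.3, -1.2, 5.4]
grip_width: 0.228
(3.35, array([-96.6,   3. ]), np.float64(230.0), np.float64(0.0006), array([-0.002, -0.001, -1.   ]), array([-4.3, -1.2,  5.4]), 0.2275240418129927)
```

View pics/w4.png

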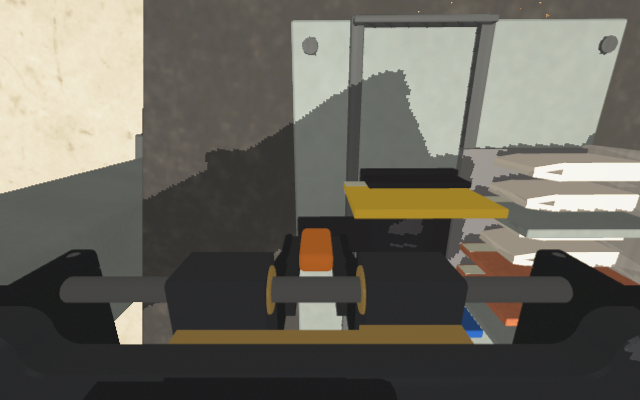

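```bash
python3 -m creep '[[0,-1,7,0,0,0,15],[0,0,11,0,0,0,15],[0,0,11,0,0,0,15],[0,0,0,0,0,0,15],[0,0,0,0,0,0,15]]'
python3 - <<'E'
from h import *
print(tcp());d=grab("wrist","w5");crop("w5",320,640,100,340,2.5)
E
```

```text
time: 3.9
position: [0.464, 0.2531, 0.2299]
tool_rot: [1.073, 1.288, -1.074]
ft_force: [-0.1, -2.2, 3.6]
grip_width: 0.229
(3.9, array([-96.2, -28. ]), np.float64(229.9), np.float64(-0.0015), array([ 0.001, -0.002, -1.   ]), array([-0.1, -2.2,  3.6]), 0.22885407494940216)
```

View pics/w5_c.png

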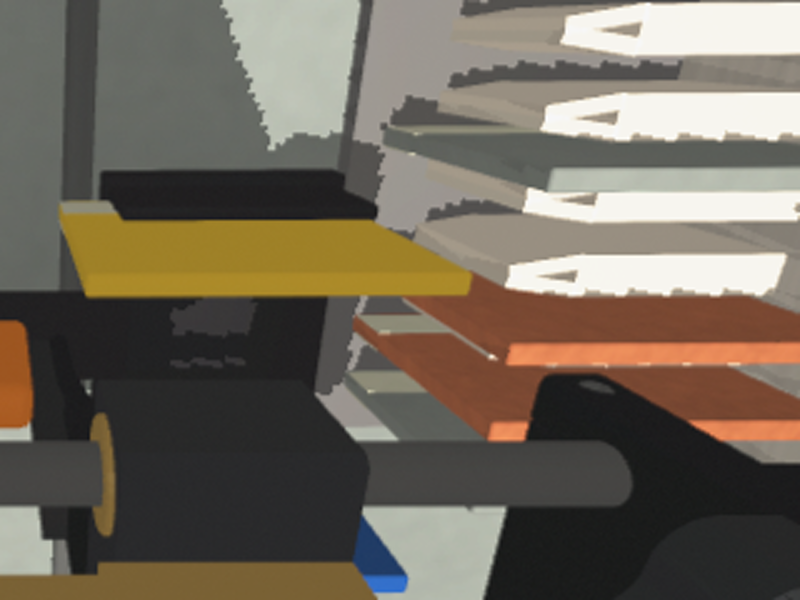

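Run:
```python
from h import *
d=load("w5")
C=lambda x,y:(320+x/2.5-.3,100+y/2.5-.3)
for n,u,z in [("yel rear lo",(88,297),.08),("yel rear hi",(80,272),.08),("yel front lo",(470,295),.08),("yel fr hi",(465,270),.08),("terra-9 lo",(510,365),.0785),("terra hi",(515,345),.0785),("grey27 hi",(552,168),.0785),("grey lo",(548,191),.0785)]:
    print(n,rk(d,C(*u),z))
```

```text
yel rear lo [-77.    4.6]
yel rear hi [-78.7   9.8]
yel front lo [-2.4  4.9]
yel fr hi [-4.4 10.1]
terra-9 lo [ 10. -11.]
terra hi [10.  -6.5]
grey27 hi [ 8.9 29.7]
grey lo [ 9.2 25.3]
```

```bash
python3 -m creep '[[0,0,-2,0,0,0,15],[0,0,0,0,0,0,15],[0,0,0,0,0,0,15]]'
python3 - <<'E'
from h import *
print(tcp());d=grab("wrist","w6");crop("w6",320,640,100,340,2.5)
hsv=cv2.cvtColor(d["img"],cv2.COLOR_RGB2HSV)
for f in ("w5","w6"):
    im=load(f)["img"];h=cv2.cvtColor(im,cv2.COLOR_RGB2HSV);m=(h[...,0]>20)&(h[...,0]<32)&(h[...,1]>150)
    # bright top stripe vs darker face at columns 380..480
    for c in (370,420,480):
        col=np.where(m[:,c])[0];col=col[(col>150)&(col<240)];print(f,c,col.min(),col.max(),im[col,c,0].tolist()[-14:])
E
```

```text
time: 4.25
position: [0.4638, 0.2544, 0.2298]
tool_rot: [1.072, 1.287, -1.076]
ft_force: [-0.6, -5.0, 7.3]
grip_width: 0.228
(4.25, array([-96.2, -26.7]), np.float64(229.8), np.float64(-0.0022), array([ 0.001, -0.004, -1.   ]), array([-0.6, -5. ,  7.3]), 0.22767026261469128)
w5 370 188 218 [159, 159, 158, 158, 165, 170, 172, 173, 172, 171, 170, 171, 171, 129]
w5 420 188 217 [159, 158, 158, 159, 158, 167, 171, 171, 172, 172, 171, 171, 170, 170]
w5 480 194 217 [158, 158, 158, 158, 159, 168, 171, 171, 172, 172, 170, 170, 170, 168]
w6 370 189 218 [158, 158, 158, 158, 166, 171, 172, 172, 172, 171, 171, 171, 171, 119]
w6 420 189 218 [158, 159, 159, 158, 160, 169, 171, 172, 172, 172, 171, 171, 170, 162]
w6 480 196 219 [158, 158, 158, 158, 166, 170, 171, 171, 172, 171, 170, 170, 170, 144]
```

Run:
```python
from h import *
d=load("w6")
for c in (370,420,480): print(rk(d,(c,218.2),.08),rk(d,(c,208),.08), end=" ")
im=d["img"];print(im[225:250,560].tolist(), im[160:182,560].tolist())
```

```text
[-69.8   5.9] [-70.1  11.1] [-45.4   5.8] [-46.   11.1] [-16.1   5.8] [-17.  11.] [[121, 72, 50], [121, 72, 49], [122, 72, 51], [121, 72, 51], [122, 73, 51], [123, 73, 51], [121, 71, 50], [119, 70, 49], [118, 70, 49], [118, 71, 49], [120, 72, 49], [122, 72, 50], [123, 73, 51], [122, 72, 50], [193, 109, 71], [228, 133, 86], [234, 138, 88], [235, 141, 91], [236, 141, 91], [236, 141, 92], [237, 144, 92], [239, 145, 93], [236, 167, 124], [158, 102, 74], [100, 62, 45]] [[92, 94, 89], [92, 94, 89], [92, 94, 89], [92, 95, 90], [92, 94, 90], [93, 95, 90], [93, 95, 91], [93, 95, 90], [94, 96, 90], [142, 146, 136], [173, 177, 165], [185, 191, 177], [188, 192, 180], [188, 193, 180], [188, 192, 180], [188, 193, 180], [187, 193, 179], [187, 193, 179], [177, 181, 170], [235, 229, 215], [246, 244, 235], [247, 245, 239]]
```

View pics/w6_c.png

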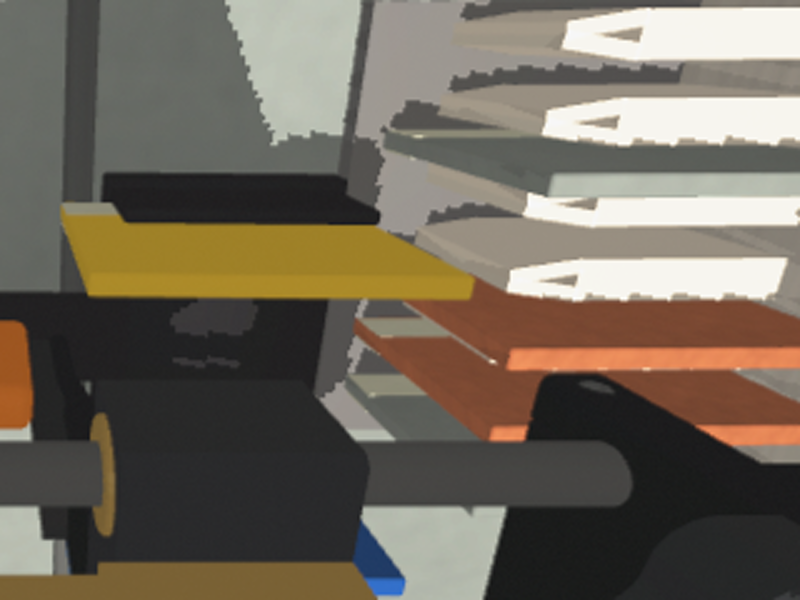

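Run:
```python
from h import *
d=load("w6")
for a in ((560,238.7),(560,247.3),(560,168.6),(560,178.3)): print(rk(d,a,.0785))
```

```text
[27.2 -6. ]
[ 28.4 -10.8]
[17.8 29.9]
[19.  25.3]
```

```bash
python3 -m creep '[[0,0,-1.5,0,0,0,15],[0,0,0,0,0,0,15],[0,0,0,0,0,0,15]]'
python3 - <<'E'
from h import *
print(tcp());d=grab("wrist","w7")
im=d["img"]
print(im[150:260,420,0].tolist()[45:75],im[200:260,560,0].tolist()[25:],im[160:182,560,0].tolist())
E
```

```text
time: 4.6
position: [0.4635, 0.2553, 0.2298]
tool_rot: [1.071, 1.286, -1.077]
ft_force: [-1.4, -6.7, 8.5]
grip_width: 0.225
(4.6, array([-96.3, -25.8]), np.float64(229.8), np.float64(-0.0026), array([ 0.   , -0.005, -1.   ]), array([-1.4, -6.7,  8.5]), 0.22533775819608512)
[159, 159, 158, 158, 159, 159, 159, 159, 159, 158, 158, 159, 158, 158, 159, 169, 172, 172, 172, 172, 172, 171, 171, 170, 115, 66, 56, 56, 56, 43] [122, 121, 121, 122, 121, 123, 122, 120, 119, 117, 119, 121, 121, 123, 123, 173, 220, 233, 235, 236, 237, 237, 238, 232, 140, 51, 26, 28, 54, 63, 64, 56, 35, 29, 29] [91, 92, 92, 92, 92, 92, 93, 93, 93, 93, 104, 158, 184, 188, 189, 188, 188, 186, 186, 185, 196, 245]
```

Run:
```python
from h import *
d=load("w7")
for a,z in (((420,209.4),.08),((420,219),.08),((560,239.6),.0785),((560,248.7),.0785),((560,170.3),.0785),((560,179.4),.0785)): print(rk(d,a,z))
```

```text
[-46.   11.1]
[-45.5   6.1]
[27.  -5.8]
[ 28.4 -10.9]
[17.8 29.8]
[18.9 25.4]
```

```bash
python3 -m creep '[[0,0,-2,0,0,0,15],[0,0,0,0,0,0,15],[0,0,0,0,0,0,15]]'
python3 - <<'E'
from h import *
print(tcp());d=grab("wrist","w8")
im=d["img"]
print(im[205:224,420,0].tolist(),im[235:255,560,0].tolist(),im[165:184,560,0].tolist())
E
```

```text
time: 4.95
position: [0.4632, 0.2567, 0.2297]
tool_rot: [1.07, 1.285, -1.079]
ft_force: [-1.4, -8.2, 8.5]
grip_width: 0.232
(4.95, array([-96.3, -24.4]), np.float64(229.7), np.float64(-0.003), array([-0.   , -0.006, -1.   ]), array([-1.4, -8.2,  8.5]), 0.23226949531269792)
[158, 158, 158, 158, 158, 158, 160, 169, 172, 172, 172, 171, 172, 171, 171, 168, 93, 57, 56] [120, 119, 118, 120, 121, 123, 124, 141, 209, 233, 235, 235, 236, 237, 206, 95, 28, 29, 53, 63] [92, 92, 92, 93, 92, 93, 93, 93, 141, 172, 185, 188, 188, 188, 188, 186, 186, 176, 226]
```

```bash
python3 -m creep '[[0,0,0,0,0,0,40],[0,0,0,0,0,0,40],[-30,0,0,0,0,0,40],[-35,-8,-18,0,0,0,0],[0,-8,-17,0,0,0,0]]'
python3 -m creep '[[0,0,0,0,0,0,0],[0,0,0,0,0,0,0],[0,0,0,0,0,0,0]]'
python3 - <<'E'
from h import *
print(tcp());d=grab("wrist","w9");crop("w9",300,620,100,340,2.5)
E
```

```text
time: 5.5
position: [0.4411, 0.2933, 0.2988]
tool_rot: [1.079, 1.288, -1.067]
ft_force: [0.3, 1.1, 0.0]
grip_width: 0.352
time: 5.8
position: [0.4402, 0.2906, 0.2934]
tool_rot: [1.071, 1.29, -1.075]
ft_force: [-0.3, -0.6, 0.6]
grip_width: 0.09
(5.8, array([-112.8,   13.2]), np.float64(293.4), np.float64(-0.0004), array([-0.001, -0.002, -1.   ]), array([-0.3, -0.6,  0.6]), 0.09017676756266144)
```

View pics/w9.png

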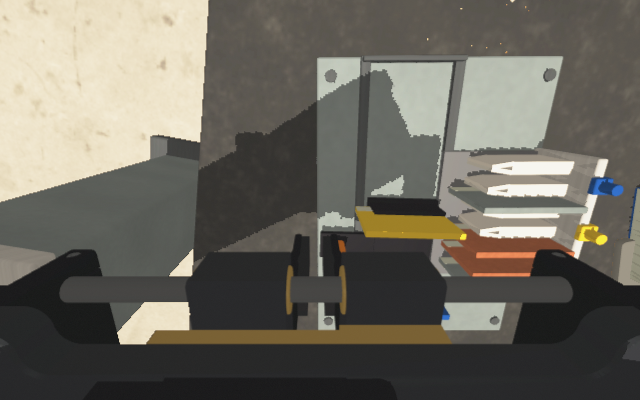

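Run:
```python
from h import *
d=load("w9");im=d["img"]
print(im[225:245,420,0].tolist(),im[250:268,500,0].tolist(),im[250:268,500,2].tolist(),im[200:218,530,0].tolist())
```

```text
[158, 158, 158, 159, 159, 159, 158, 164, 170, 171, 171, 171, 172, 124, 69, 54, 54, 55, 53, 53] [124, 124, 203, 234, 236, 237, 238, 221, 146, 122, 122, 122, 121, 121, 122, 121, 120, 120] [52, 51, 74, 90, 92, 92, 93, 83, 58, 50, 50, 51, 49, 49, 50, 50, 50, 49] [90, 93, 91, 91, 92, 92, 92, 128, 175, 184, 183, 183, 184, 222, 246, 247, 247, 244]
```

View pics/w9_c.png

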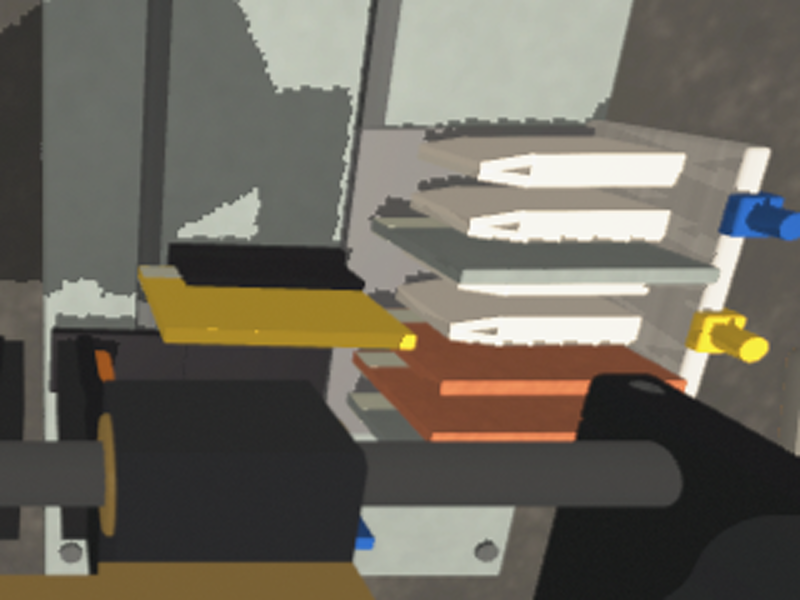

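Run:
```python
from h import *
d=load("w9")
for a,z in (((420,231.5),.08),((420,237.8),.08),((500,251.6),.0785),((500,257.8),.0785),((530,206.9),.0785),((530,212.5),.0785)): print(rk(d,a,z))
```

```text
[-36.2  11.4]
[-35.7   6.3]
[27.1 -5.8]
[ 28.1 -11.1]
[41.7 30.1]
[42.7 25.8]
```

```bash
python3 -m creep '[[20,0,4.5,0,0,0,0],[22,0,0,0,0,0,0],[21,0,0,0,0,0,0],[0,0,0,0,0,0,0],[0,0,0,0,0,0,0]]'
python3 - <<'E'
from h import *
print(tcp());d=grab("wrist","w10");crop("w10",200,520,100,340,2.5)
E
```

```text
time: 6.35
position: [0.441, 0.2867, 0.2312]
tool_rot: [1.072, 1.291, -1.074]
ft_force: [0.2, -0.4, 0.2]
grip_width: 0.005
(6.35, array([-112.7,    9.2]), np.float64(231.2), np.float64(-0.0004), array([-0.001, -0.001, -1.   ]), array([ 0.2, -0.4,  0.2]), 0.00466474439532034)
```

View pics/w10_c.png

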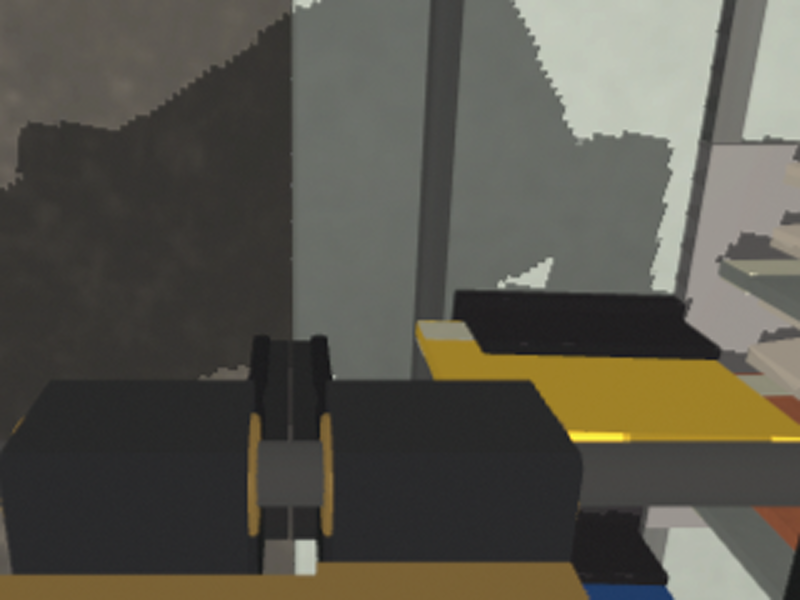

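```bash
python3 -m creep '[[0,15,0.3,0,0,0,0],[0,10,0,0,0,0,0],[0,10,0,0,0,0,0],[0,10,0,0,0,0,0],[0,0,0,0,0,0,0]]'
python3 - <<'E'
from h import *
print(tcp());d=grab("wrist","w11");crop("w11",240,560,100,340,2.5)
E
```

```text
time: 6.9
position: [0.4864, 0.2954, 0.2321]
tool_rot: [1.074, 1.29, -1.072]
ft_force: [0.1, 0.2, 0.6]
grip_width: 0.005
(6.9, array([-66.5,   9.5]), np.float64(232.1), np.float64(-0.0003), array([ 0.001,  0.001, -1.   ]), array([0.1, 0.2, 0.6]), 0.005310182850409871)
```

View pics/w11_c.png

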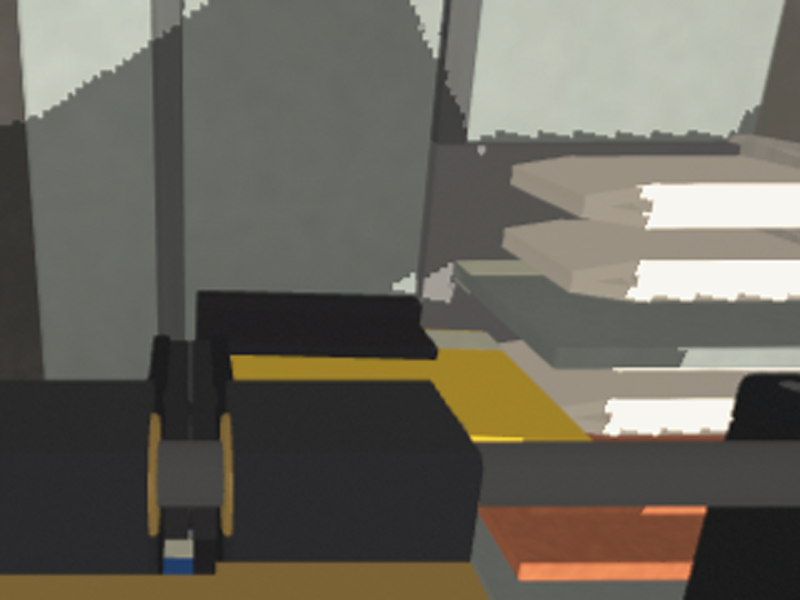

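```bash
python3 -m creep '[[0,6,0,0,0,0,0],[0,6,0,0,0,0,0],[0,6,0,0,0,0,0],[0,6,0,0,0,0,0],[0,0,0,0,0,0,0]]'
python3 - <<'E'
from h import *
print(tcp());d=grab("wrist","w12");crop("w12",200,520,100,340,2.5)
E
```

```text
time: 7.45
position: [0.5077, 0.2995, 0.2313]
tool_rot: [1.069, 1.293, -1.077]
ft_force: [-7.4, -2.7, 7.8]
grip_width: 0.006
(7.45, array([-44.8,   9.6]), np.float64(231.3), np.float64(0.0006), array([-0.005, -0.002, -1.   ]), array([-7.4, -2.7,  7.8]), 0.0059429283062600894)
```

View pics/w12_c.png

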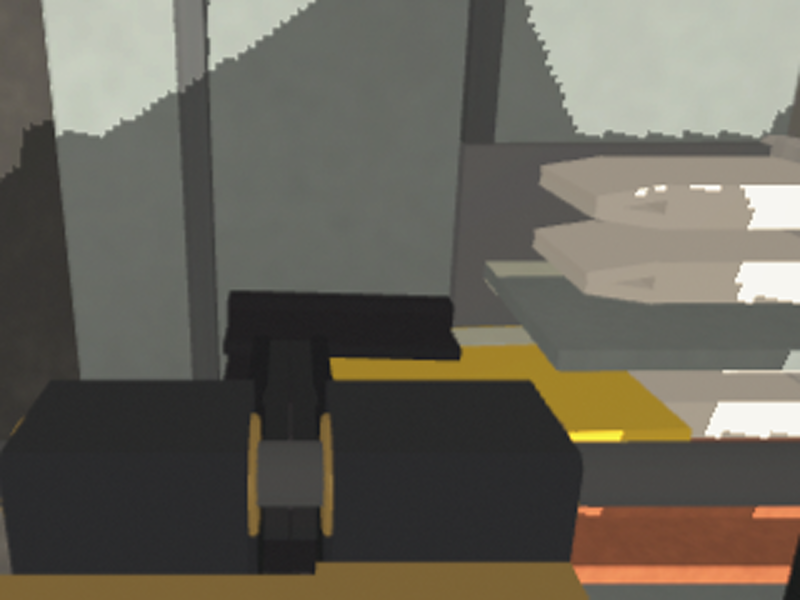

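Run:
```python
from h import *
d=grab("side","s12");crop("s12",240,370,140,240,6);a=cv2.imread("pics/s12_c.png")
d=grab("scene","e12");crop("e12",220,350,160,260,6)
print(tcp())
```

```text
(7.6, array([-44.9,   9.6]), np.float64(231.4), np.float64(0.0009), array([-0.004, -0.002, -1.   ]), array([-8.3, -2.5,  6.4]), 0.0015960201967238118)
```

View pics/s12_c.png

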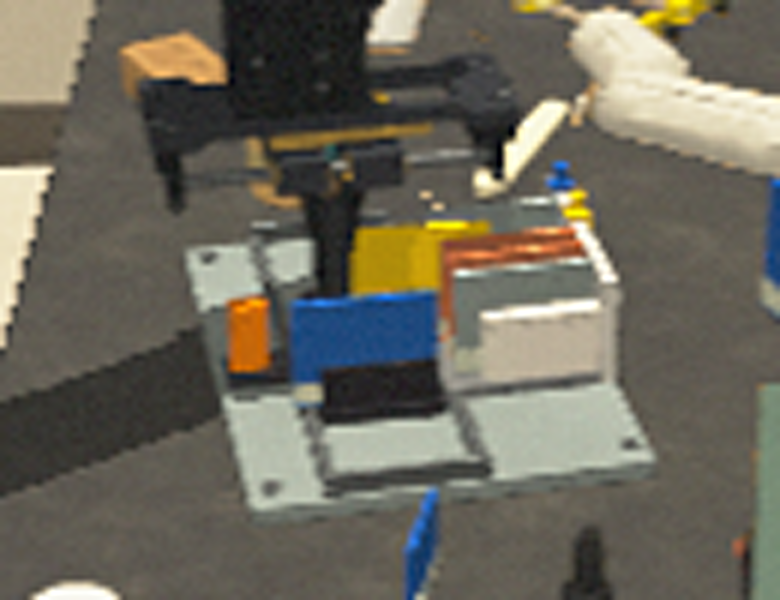

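View pics/e12_c.png

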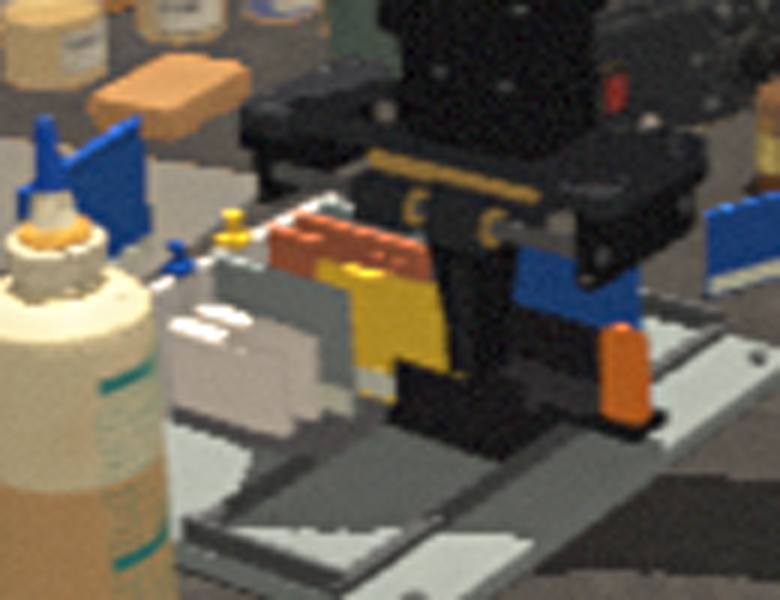

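```bash
python3 -m creep '[[0,3,0,0,0,0,0],[0,3,0,0,0,0,0],[0,3,0,0,0,0,0],[0,0,0,0,0,0,0]]'
python3 - <<'E'
from h import *
print(tcp());d=grab("wrist","w13");crop("w13",200,520,100,340,2.5)
E
```

```text
time: 8.0
position: [0.5178, 0.3011, 0.2312]
tool_rot: [1.072, 1.29, -1.073]
ft_force: [-1.0, 0.3, -0.1]
grip_width: 0.006
(8.0, array([-34.6,   9.3]), np.float64(231.2), np.float64(0.0004), array([ 0., -0., -1.]), array([-1. ,  0.3, -0.1]), 0.006277850775869994)
```

View pics/w13_c.png

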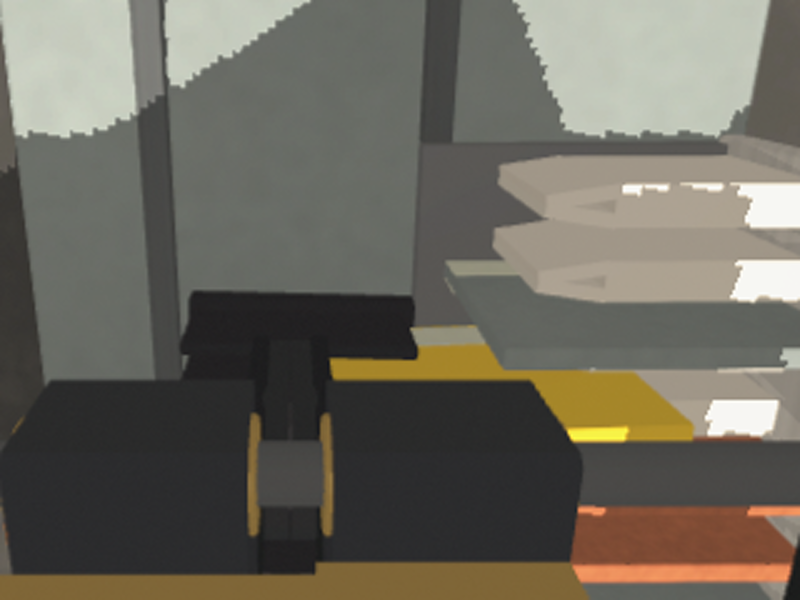

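```bash
python3 -m creep '[[0,7,0,0,0,0,0],[0,7,0,0,0,0,0],[0,7,0,0,0,0,0],[0,4,0,0,0,0,0],[0,0,0,0,0,0,0]]'
python3 - <<'E'
from h import *
print(tcp());d=grab("wrist","w14");crop("w14",200,520,100,340,2.5)
E
```

```text
time: 8.55
position: [0.543, 0.3057, 0.2314]
tool_rot: [1.073, 1.29, -1.073]
ft_force: [-1.0, -0.4, -0.3]
grip_width: 0.007
(8.55, array([-8.9,  9.2]), np.float64(231.4), np.float64(-0.0002), array([ 0.001,  0.   , -1.   ]), array([-1. , -0.4, -0.3]), 0.006657299199022464)
```

View pics/w14_c.png

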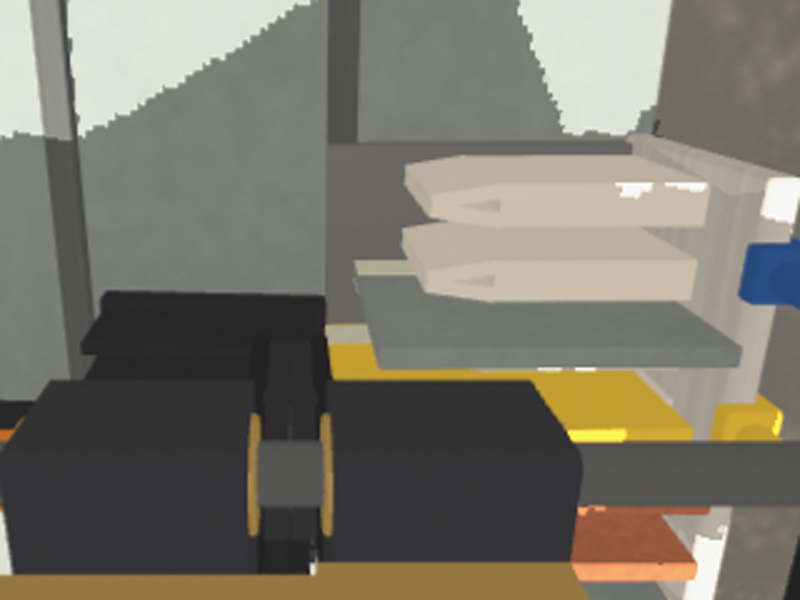

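Run:
```python
from h import *
d=load("w14");C=lambda x,y:(200+x/2.5-.3,100+y/2.5-.3)
print("yel",rk(d,C(692,430),.0785),"grey",rk(d,C(739,349),.0785),rk(d,C(739,364),.0785), "terra",rk(d,C(696,565),.0785))
```

```text
yel [76.6 10.8] grey [83.1 29.6] [83.7 26.2] terra [ 83.5 -24.2]
```

```bash
python3 -m creep '[[0,4,0,0,0,0,0],[0,2,0,0,0,0,0],[0,1,0,0,0,0,0],[0,0,0,0,0,0,0],[0,0,0,0,0,0,0]]'
python3 - <<'E'
from h import *
print(tcp());d=grab("wrist","w15");crop("w15",200,520,100,340,2.5)
E
```

```text
time: 9.1
position: [0.5486, 0.3071, 0.2313]
tool_rot: [1.072, 1.291, -1.073]
ft_force: [-1.8, 0.1, -0.2]
grip_width: 0.004
(9.1, array([-3.1,  9.6]), np.float64(231.3), np.float64(0.0007), array([-0.001, -0.   , -1.   ]), array([-1.8,  0.1, -0.2]), 0.004194281913827997)
```

View pics/w15_c.png

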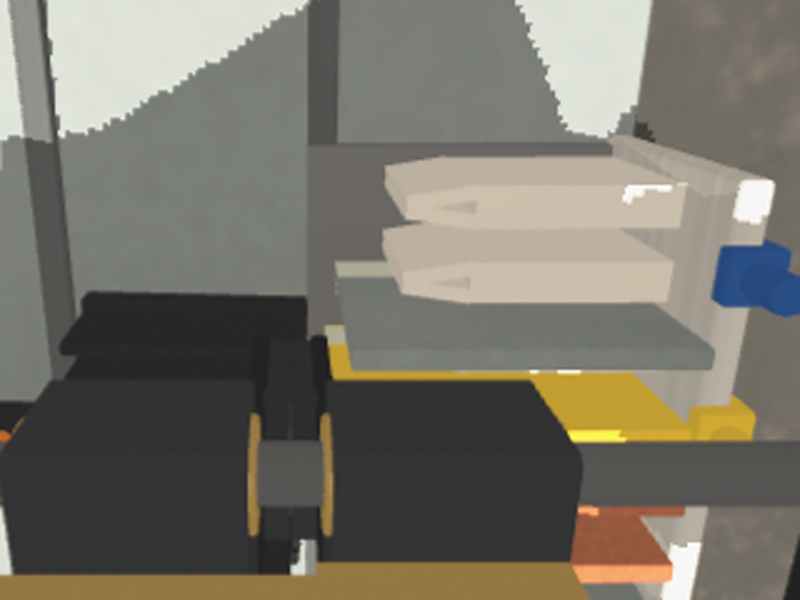

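```bash
python3 -m creep '[[0,1,0,0,0,0,0],[0,0,0,0,0,0,0],[0,0,0,0,0,0,0]]'
python3 -m creep '[[0,0.8,0,0,0,0,0],[0,0,0,0,0,0,0],[0,0,0,0,0,0,0]]'
python3 - <<'E'
from h import *
print(tcp());d=grab("wrist","w16");crop("w16",260,520,180,340,3)
E
```

```text
time: 9.45
position: [0.5492, 0.3072, 0.2311]
tool_rot: [1.071, 1.292, -1.074]
ft_force: [-4.7, -0.4, 0.8]
grip_width: 0.005
time: 9.75
position: [0.5495, 0.3074, 0.2308]
tool_rot: [1.07, 1.293, -1.075]
ft_force: [-5.7, -1.4, 0.8]
grip_width: 0.01
(9.75, array([-2.2,  9.8]), np.float64(230.8), np.float64(0.001), array([-0.003, -0.001, -1.   ]), array([-5.7, -1.4,  0.8]), 0.010483613162764192)
```

View pics/w16_c.png

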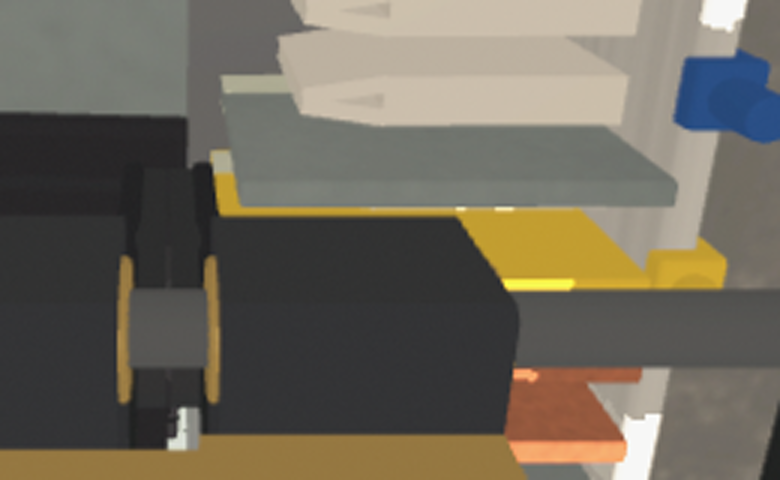

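Run:
```python
from h import *
d=load("w16");C=lambda x,y:(260+x/3-.3,180+y/3-.3)
print("yel",rk(d,C(652,283),.0785),"grey",rk(d,C(676,190),.0785), "terra-9",rk(d,C(641,375),.0785),"t-27",rk(d,C(626,450),.0785))
```

```text
yel [82.7 10.4] grey [83.6 28.5] terra-9 [84.  -8.8] t-27 [ 84.  -25.7]
```

```bash
python3 -m creep '[[0,1,0,0,0,0,0],[0,0,0,0,0,0,0],[0,1,0,0,0,0,0],[0,0,0,0,0,0,0],[0,0,0,0,0,0,0]]'
python3 - <<'E'
from h import *
print(tcp());d=grab("wrist","w17");crop("w17",260,520,180,340,3)
E
```

```text
time: 10.3
position: [0.5503, 0.3078, 0.2302]
tool_rot: [1.067, 1.295, -1.078]
ft_force: [-8.2, -2.5, 2.0]
grip_width: 0.007
(10.3, array([-1.4, 10. ]), np.float64(230.2), np.float64(0.0014), array([-0.007, -0.002, -1.   ]), array([-8.2, -2.5,  2. ]), 0.007335025623134551)
```

View pics/w17_c.png

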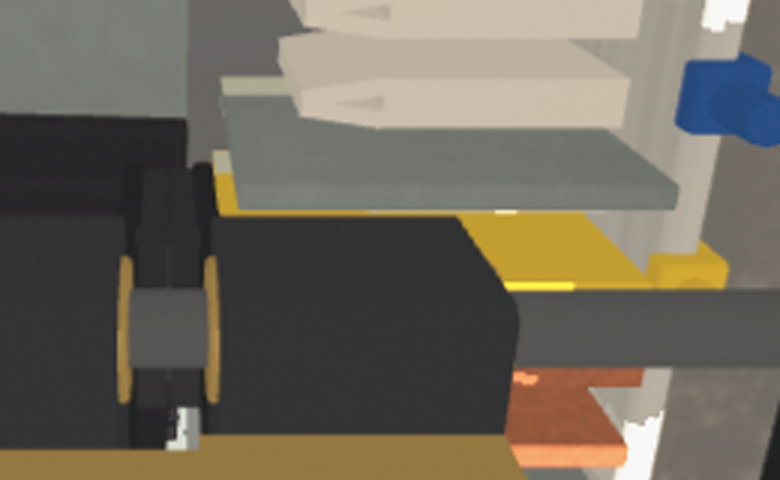

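```bash
python3 -m creep '[[0,-12,0,0,0,0,0],[0,-15,0,0,0,0,0],[-30,-30,0,0,0,0,30],[-40,-40,0,0,0,0,50],[-20,0,0,0,0,0,50]]'
python3 -m creep '[[0,0,0,0,0,0,55],[0,0,0,0,0,0,55]]'
python3 - <<'E'
from h import *
print(tcp());d=grab("wrist","w18");crop("w18",290,550,100,280,3)
E
```

```text
time: 10.85
position: [0.4591, 0.2915, 0.3198]
tool_rot: [1.073, 1.29, -1.067]
ft_force: [1.1, 0.0, -0.7]
grip_width: 0.201
time: 11.05
position: [0.4626, 0.2907, 0.3177]
tool_rot: [1.075, 1.288, -1.07]
ft_force: [0.2, -0.4, -0.2]
grip_width: 0.374
(11.05, array([-90.8,   9.1]), np.float64(317.7), np.float64(-0.0002), array([ 0.004,  0.001, -1.   ]), array([ 0.2, -0.4, -0.2]), 0.37363725227448763)
```

View pics/w18_c.png

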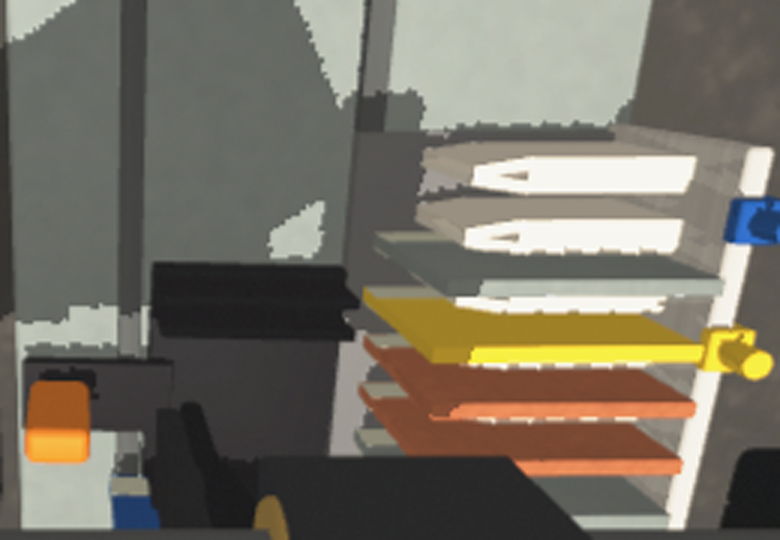

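Run:
```python
from h import *
d=load("w18");C=lambda x,y:(290+x/3-.3,100+y/3-.3)
print("yel",rk(d,C(434,362),.0785),rk(d,C(440,347),.0785),rk(d,C(703,353),.0785),"grey",rk(d,C(455,296),.0785),rk(d,C(722,285),.0785), "t",rk(d,C(435,417),.0785),rk(d,C(695,408),.0785),rk(d,C(681,466),.0785))
print("fin",rk(d,C(58,445),.065),"w/rear edges", rk(d,C(27,448),.065),rk(d,C(89,448),.065),rk(d,C(58,430),.065),rk(d,C(58,462),.065))
```

```text
yel [8.4 6.3] [ 9.5 10.7] [82.3  8.8] grey [11.6 25.3] [83.1 28.3] t [ 10.8 -10.3] [83.7 -7.7] [ 83.6 -25.9]
fin [-95.9 -25.6] w/rear edges [-105.3  -26.6] [-86.5 -26.6] [-95.9 -20.6] [-95.9 -31.3]
```

Run:
```python
from h import *
a=cv2.imread("pics/w18.png")
t=[cv2.resize(a[170:250,405:465],None,fx=7,fy=7,interpolation=cv2.INTER_NEAREST),cv2.resize(a[170:250,505:545],None,fx=7,fy=7,interpolation=cv2.INTER_NEAREST)]
cv2.imwrite("pics/z18.png",np.hstack(t))
```

```text
(no output)
```

View pics/z18.png

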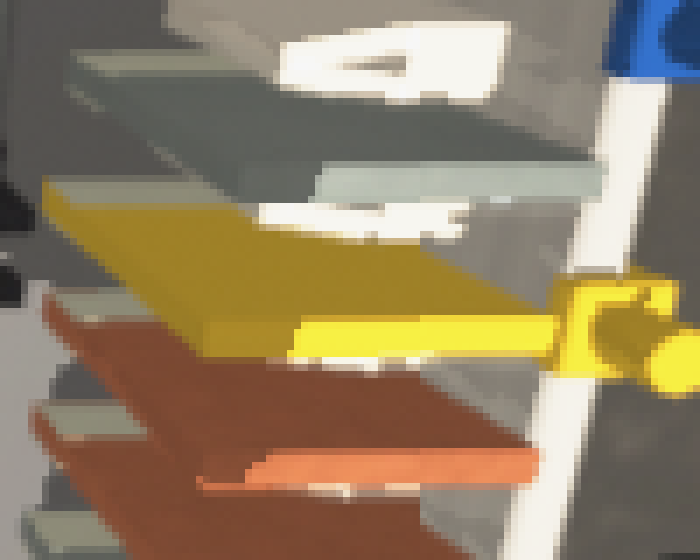

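```bash
python3 -m creep '[[0,35,0,0,0,0,0],[0,30,0,0,0,0,0],[20,0,0,0,0,0,0],[30,0,0,0,0,0,0],[37,0,0,0,0,0,0]]'
python3 -m creep '[[0,0,0,0,0,0,0],[0,0,0,0,0,0,0]]'
python3 -c "
from h import *
print(tcp())"
```

```text
time: 11.6
position: [0.5268, 0.3026, 0.2282]
tool_rot: [1.074, 1.29, -1.072]
ft_force: [0.6, -0.1, -0.5]
grip_width: 0.141
time: 11.8
position: [0.526, 0.3024, 0.2278]
tool_rot: [1.071, 1.291, -1.075]
ft_force: [-0.7, 0.7, -0.3]
grip_width: 0.025
(11.8, array([-26.3,   9.1]), np.float64(227.8), np.float64(-0.0), array([-0.002, -0.001, -1.   ]), array([-0.7,  0.7, -0.3]), 0.024696659215667088)
```

```bash
python3 -m creep '[[-2,10,0,0,0,0,0],[0,10,0,0,0,0,0],[0,4,0,0,0,0,0],[0,3,0,0,0,0,0],[0,0,0,0,0,0,0]]'
python3 -m creep '[[0,2,0,0,0,0,0],[0,2,0,0,0,0,0],[0,0,0,0,0,0,0]]'
python3 -c "
from h import *
print(tcp())"
```

```text
time: 12.3
position: [0.5506, 0.3079, 0.2313]
tool_rot: [1.068, 1.295, -1.078]
ft_force: [-8.8, -2.1, 6.3]
grip_width: 0.007
time: 12.6
position: [0.5521, 0.3088, 0.2312]
tool_rot: [1.062, 1.299, -1.083]
ft_force: [-16.8, -4.3, 11.9]
grip_width: 0.002
(12.6, array([ 0.5, 10.6]), np.float64(231.2), np.float64(0.0021), array([-0.013, -0.005, -1.   ]), array([-16.8,  -4.3,  11.9]), 0.002147949967479409)
```

```bash
python3 -m creep '[[0,-15,0,0,0,0,0],[0,-25,0,0,0,0,0],[-40,-40,0,0,0,0,30],[-40,-28,0,0,0,0,50],[0,0,0,0,0,0,50]]'
python3 -m creep '[[0,0,0,0,0,0,55],[0,0,0,0,0,0,55]]'
python3 - <<'E'
from h import *
print(tcp());d=grab("wrist","w19")
a=cv2.imread("pics/w19.png")
t=[cv2.resize(a[160:245,405:465],None,fx=7,fy=7,interpolation=cv2.INTER_NEAREST),cv2.resize(a[160:245,500:545],None,fx=7,fy=7,interpolation=cv2.INTER_NEAREST)]
cv2.imwrite("pics/z19.png",np.hstack(t))
E
```

```text
time: 13.1
position: [0.4536, 0.2911, 0.313]
tool_rot: [1.077, 1.288, -1.063]
ft_force: [0.6, 0.5, 0.5]
grip_width: 0.2
time: 13.3
position: [0.4552, 0.2891, 0.3066]
tool_rot: [1.073, 1.29, -1.074]
ft_force: [0.3, 0.1, -0.0]
grip_width: 0.378
(13.3, array([-98.3,   9. ]), np.float64(306.6), np.float64(-0.0004), array([-0.   , -0.001, -1.   ]), array([ 0.3,  0.1, -0. ]), 0.378327481365777)
```

View pics/z19.png

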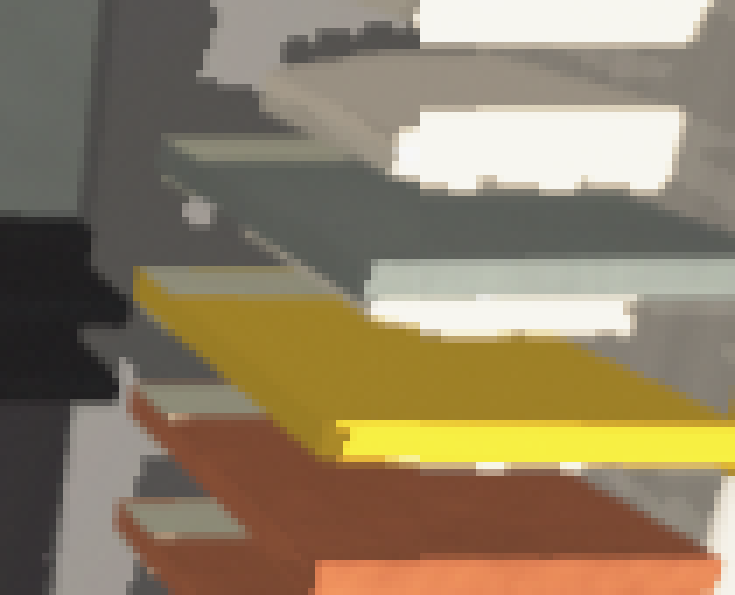

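```bash
python3 -m creep '[[0,2,18,0,0,0,50],[0,0,17.5,0,0,0,50],[20,0,0,0,0,0,50],[27,0,0,0,0,0,50],[28,0,0,0,0,0,50]]'
python3 -m creep '[[0,0,0,0,0,0,50],[0,0,0,0,0,0,15],[0,0,0,0,0,0,15],[0,0,0,0,0,0,15],[0,0,0,0,0,0,15]]' 20
python3 - <<'E'
from h import *
print(tcp())
E
```

```text
time: 13.85
position: [0.4638, 0.2544, 0.2303]
tool_rot: [1.073, 1.291, -1.074]
ft_force: [-0.6, 0.9, -0.0]
grip_width: 0.575
time: 14.35
position: [0.4636, 0.2552, 0.2333]
tool_rot: [1.074, 1.29, -1.071]
ft_force: [-0.0, 0.5, -0.5]
grip_width: 0.297
(14.35, array([-96.2, -25.9]), np.float64(233.3), np.float64(0.0004), array([ 0.002,  0.001, -1.   ]), array([-0. ,  0.5, -0.5]), 0.29711686590220204)
```

```bash
python3 -m creep '[[3,0,0,0,0,0,15],[0,0,0,0,0,0,15],[0,0,0,0,0,0,15],[0,0,0,0,0,0,15]]' 20
python3 -m creep '[[0,0,-10,0,0,0,15],[0,0,-15,0,0,0,15],[0,0,-15,0,0,0,15],[0,0,-10,0,0,0,15],[0,0,0,0,0,0,15]]'
python3 - <<'E'
from h import *
print(tcp());d=grab("wrist","w20")
E
```

```text
time: 14.75
position: [0.4632, 0.2552, 0.2304]
tool_rot: [1.073, 1.29, -1.072]
ft_force: [-3.1, -1.7, 7.7]
grip_width: 0.225
time: 15.25
position: [0.4533, 0.3063, 0.2296]
tool_rot: [1.072, 1.293, -1.069]
ft_force: [0.4, 0.5, -0.3]
grip_width: 0.174
(15.25, array([-97.1,  26.2]), np.float64(229.6), np.float64(0.0034), array([ 0.   ,  0.002, -1.   ]), array([ 0.4,  0.5, -0.3]), 0.17373553026109292)
```

View pics/w20.png

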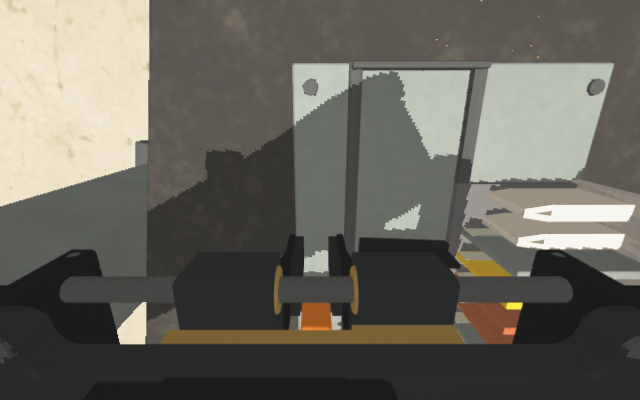

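The gripper slipped sideways off the fin, because gripping across x doesn't hold. I'll lift, turn 90° and grip across y as suggested.

```bash
python3 -m creep '[[-35,0,0,0,0,0,40],[-35,0,0,0.14,0,0,50],[0,0,0,0.145,0,0,50],[0,0,0,0.145,0,0,50],[0,0,0,0.145,0,0,50]]'
python3 -m creep '[[0,0,0,0.145,0,0,50],[0,0,0,0.145,0,0,50],[0,0,0,0.145,0,0,50],[0,0,0,0.145,0,0,50],[0,0,0,0.145,0,0,50]]'
python3 -m creep '[[0,0,0,0.12,0,0,50],[0,0,0,0.15,0,0,50],[0,0,0,0,0,0,50],[0,0,0,0,0,0,50]]'
python3 - <<'E'
from h import *
s,p,M=st();print(tcp(),s["joint_positions"]);d=grab("wrist","w21");print(np.arctan2(M[1,1],M[0,1])-TH+np.pi/2)
E
```

```text
time: 15.8
position: [0.454, 0.304, 0.2997]
tool_rot: [1.496, 0.995, -1.494]
ft_force: [-0.7, -0.8, -0.2]
grip_width: 0.525
time: 16.3
position: [0.454, 0.304, 0.2993]
tool_rot: [1.972, 0.451, -1.972]
ft_force: [0.4, 0.6, 0.4]
grip_width: 0.576
time: 16.7
position: [0.4539, 0.3041, 0.2992]
tool_rot: [2.123, 0.201, -2.122]
ft_force: [-1.0, -0.4, 0.3]
grip_width: 0.576
(16.7, array([-96.8,  24. ]), np.float64(299.2), np.float64(-1.5657), array([ 0., -0., -1.]), array([-1. , -0.4,  0.3]), 0.5756977700062492) [-0.48399833  0.18738913 -0.1712265   1.83607157  0.03539792  1.12095301
 -2.04975878]
0.005115482858618403
```

View pics/w21.png

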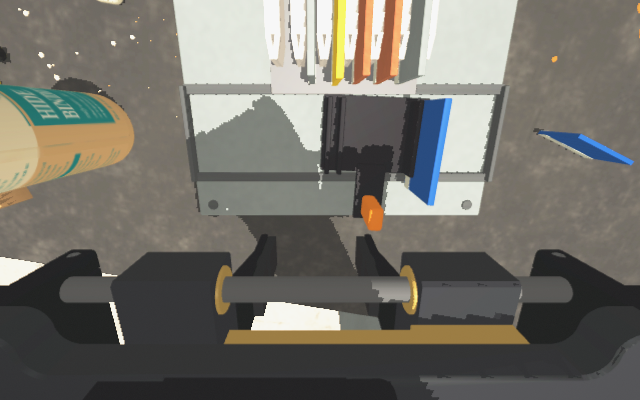

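Run:
```python
from h import *
crop("w21",300,480,60,250,4)
```

```text
(no output)
```

View pics/w21_c.png

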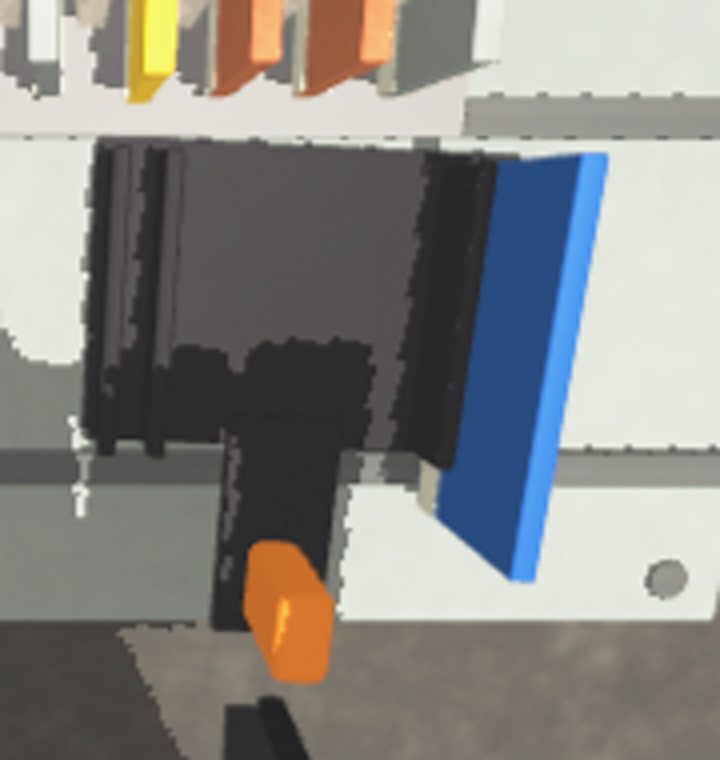

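Run:
```python
from h import *
d=load("w21");C=lambda x,y:(300+x/4-.4,60+y/4-.4)
print("blue",rk(d,C(595,155),.08),rk(d,C(523,580),.08))
print("fin top", rk(d,C(308,600),.065),rk(d,C(297,682),.065),"corners",rk(d,C(333,600),.065),rk(d,C(325,680),.065),rk(d,C(285,602),.065),rk(d,C(270,680),.065))
print("yel rear",rk(d,C(155,74),.0785),rk(d,C(266,66),.0785),rk(d,C(378,65),.0785),rk(d,C(45,62),.0785))
```

```text
blue [ -4.5 -63.8] [-78.3 -61.3]
fin top [-87.6 -25.3] [-105.3  -24.3] corners [-87.6 -30.3] [-104.9  -30. ] [-88.  -20.7] [-104.9  -18.8]
yel rear [7.6 9. ] [ 8.9 -9. ] [  9.1 -27.2] [ 9.3 27. ]
```

```bash
python3 -m creep '[[0,25,0,0,0,0,35],[0,24,0.5,0.005,0,0,35],[25,0,0,0,0,0,35],[25,0,0,0,0,0,35],[20,0,0,0,0,0,35]]'
python3 -m creep '[[0,0,0,0,0,0,35],[0,0,0,0,0,0,35]]'
python3 -c "
from h import *
print(tcp())"
```

```text
time: 17.25
position: [0.4624, 0.2554, 0.2282]
tool_rot: [2.126, 0.194, -2.126]
ft_force: [-0.0, -0.2, 0.4]
grip_width: 0.405
time: 17.45
position: [0.4627, 0.2559, 0.2294]
tool_rot: [2.126, 0.193, -2.127]
ft_force: [0.1, 0.0, -0.9]
grip_width: 0.406
(17.45, array([-97., -25.]), np.float64(229.4), np.float64(-1.5733), array([-0., -0., -1.]), array([ 0.1,  0. , -0.9]), 0.405874672521446)
```

```bash
python3 -m creep '[[10,0,0,0,0,0,35],[0,0,0,0,0,0,5],[0,0,0,0,0,0,5],[0,0,0,0,0,0,5],[0,0,0,0,0,0,5]]' 25
python3 -m creep '[[0,0,0,0,0,0,5],[0,0,0,0,0,0,5]]'
python3 -c "
from h import *
print(tcp())"
```

```text
time: 17.95
position: [0.4627, 0.2559, 0.2196]
tool_rot: [2.128, 0.192, -2.127]
ft_force: [0.4, -1.9, 0.8]
grip_width: 0.136
time: 18.15
position: [0.4628, 0.2558, 0.2196]
tool_rot: [2.128, 0.192, -2.127]
ft_force: [0.0, -0.8, 2.8]
grip_width: 0.135
(18.15, array([-97. , -25.2]), np.float64(219.6), np.float64(-1.5747), array([ 0.001,  0.   , -1.   ]), array([ 0. , -0.8,  2.8]), 0.13489242254573083)
```

```bash
python3 -m creep '[[0,-8,0,0,0,0,5],[0,-12,0,0,0,0,5],[0,-12,0,0,0,0,5],[0,-8,0,0,0,0,5],[0,0,0,0,0,0,5]]'
python3 -c "
from h import *
print(tcp())"
python3 -m creep '[[0,-10,0,0,0,0,5],[0,-15,0,0,0,0,5],[0,-12,0,0,0,0,5],[0,-8,0,0,0,0,5],[0,0,0,0,0,0,5]]'
python3 - <<'E'
from h import *
print(tcp());d=grab("wrist","w22")
E
```

```text
time: 18.65
position: [0.4604, 0.2772, 0.2189]
tool_rot: [2.112, 0.142, -2.125]
ft_force: [0.4, -50.0, 27.5]
grip_width: 0.366
(18.65, array([-95.4,  -3.6]), np.float64(218.9), np.float64(-1.5866), array([-0.003, -0.035, -0.999]), array([  0.4, -50. ,  27.5]), 0.3655023340362686)
time: 19.15
position: [0.456, 0.3102, 0.2171]
tool_rot: [2.1, 0.107, -2.123]
ft_force: [1.7, -71.3, 35.3]
grip_width: 0.999
(19.15, array([-93.6,  29.5]), np.float64(217.1), np.float64(-1.5949), array([-0.007, -0.059, -0.998]), array([  1.7, -71.3,  35.3]), 0.9989550752286741)
```

View pics/w22.png

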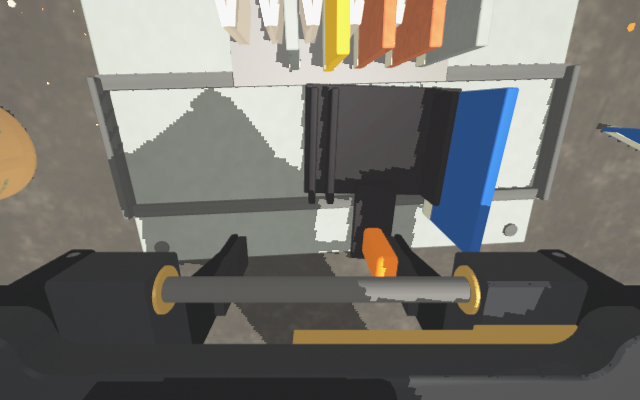

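```bash
python3 -m creep '[[0,15,0,0,0,0,87],[0,20,0,0,0,0,87],[0,10,0,0,0,0,87],[0,5,0,0,0,0,87],[0,0,0,0,0,0,87]]'
python3 - <<'E'
from h import *
print(tcp())
E
```

```text
time: 19.7
position: [0.4559, 0.2914, 0.2192]
tool_rot: [2.127, 0.194, -2.127]
ft_force: [-0.3, 0.3, 1.3]
grip_width: 0.999
(19.7, array([-97.2,  11.1]), np.float64(219.2), np.float64(-1.5732), array([ 0.   ,  0.001, -1.   ]), array([-0.3,  0.3,  1.3]), 0.9986011728602175)
```

```bash
python3 -m creep '[[-30,0,0,0,0,0,60],[-40,10,0,0,0,0,20],[-30,25,0,0,0,0,0],[0,0,0,0,0,0,0],[0,0,0,0,0,0,0]]'
python3 - <<'E'
from h import *
print(tcp());d=grab("wrist","w23");crop("w23",250,450,50,240,4)
E
```

```text
time: 20.2
position: [0.4622, 0.2574, 0.3197]
tool_rot: [2.129, 0.195, -2.125]
ft_force: [-1.2, 0.6, -0.4]
grip_width: 0.63
(20.2, array([-97.2, -23.5]), np.float64(319.7), np.float64(-1.573), array([ 0.001,  0.002, -1.   ]), array([-1.2,  0.6, -0.4]), 0.6300556149562352)
```

View pics/w23.png

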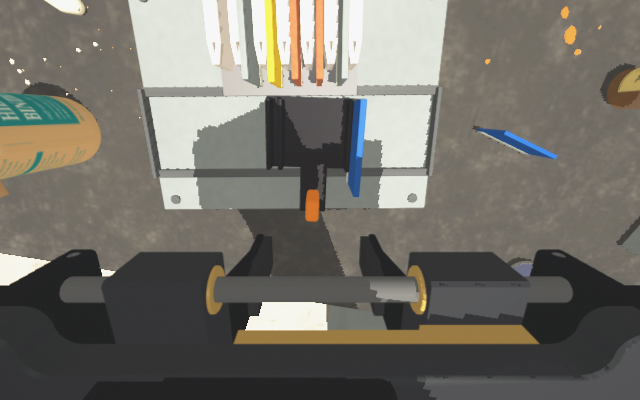

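View pics/w23_c.png

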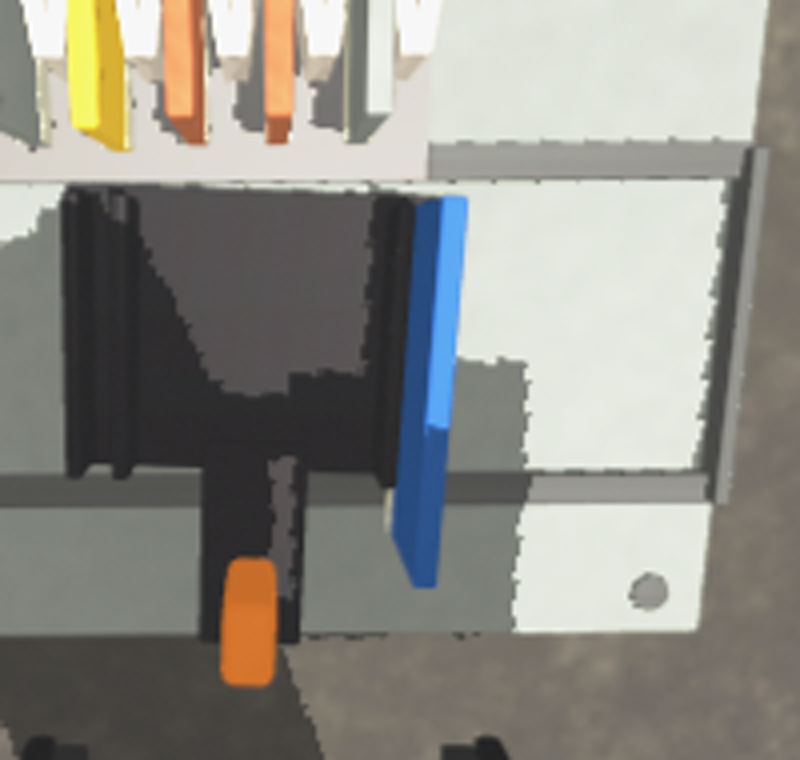

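Run:
```python
from h import *
d=load("w23");C=lambda x,y:(250+x/4-.4,50+y/4-.4)
print("blue",rk(d,C(456,197),.08),rk(d,C(425,587),.08))
print("fin top rear", rk(d,C(222,685),.065),rk(d,C(275,687),.065))
print("body front", rk(d,C(70,186),.044),rk(d,C(410,194),.044))
print("yel rear",rk(d,C(85,128),.0785),rk(d,C(188,115),.0785),rk(d,C(277,115),.0785),rk(d,C(378,115),.0785))
```

```text
blue [ -4.6 -59. ] [-78.6 -56.3]
fin top rear [-105.5  -14.5] [-106.   -26.2]
body front [-0.6 17.1] [ -2.4 -54.9]
yel rear [7.4 8.2] [  9.5 -10.4] [  9.5 -26.4] [  9.4 -44.5]
```

```bash
python3 -m creep '[[0,22,-25,0,0,0,0],[0,22,-25,0,0,0,0],[0,21,-25,0,0,0,0],[0,0,0,0,0,0,0],[0,0,0,0,0,0,0]]'
python3 - <<'E'
from h import *
print(tcp())
E
```

```text
time: 20.75
position: [0.5475, 0.2063, 0.317]
tool_rot: [2.123, 0.192, -2.131]
ft_force: [-0.6, 0.2, -0.3]
grip_width: 0.126
(20.75, array([-22.7, -89.3]), np.float64(317.0), np.float64(-1.5738), array([-0.004, -0.   , -1.   ]), array([-0.6,  0.2, -0.3]), 0.12630429645501554)
```

```bash
python3 -m creep '[[25,3,0,0,0,0,0],[25,0,0,0,0,0,0],[25,0,0,0,0,0,0],[28,0,0,0,0,0,0],[0,0,0,0,0,0,0]]'
python3 - <<'E'
from h import *
print(tcp());grab("wrist","w24");grab("side","s24");crop("s24",240,370,140,240,6)
E
```

```text
time: 21.25
position: [0.5449, 0.2036, 0.2115]
tool_rot: [2.114, 0.193, -2.135]
ft_force: [-0.5, 0.1, -0.2]
grip_width: 0.008
(21.25, array([-25.7, -91.4]), np.float64(211.5), np.float64(-1.5711), array([-0.01 , -0.003, -1.   ]), array([-0.5,  0.1, -0.2]), 0.008415505294960187)
```

View pics/w24.png

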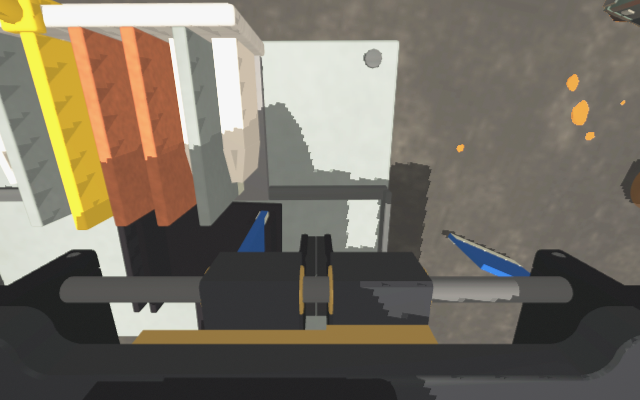

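View pics/s24_c.png

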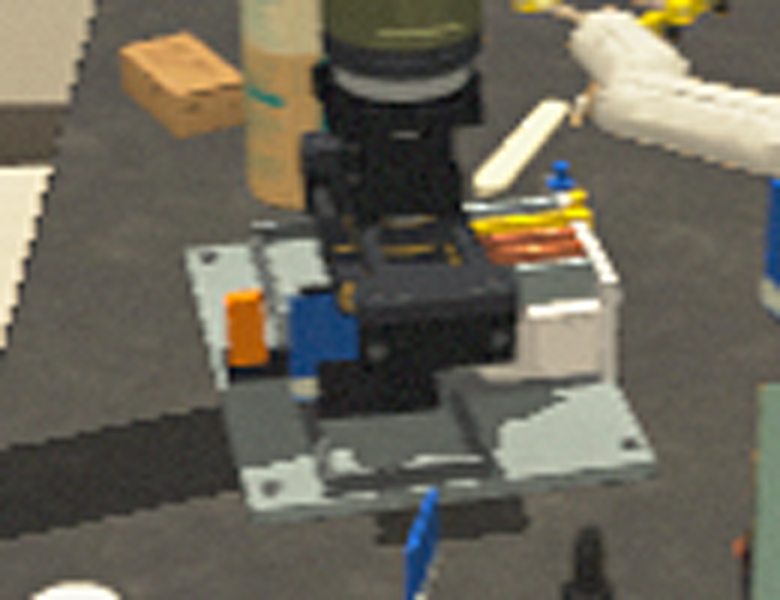

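```bash
python3 -m creep '[[0,-6,-6,0,0,0,0],[0,-5,0,0,0,0,0],[0,-4,0,0,0,0,0],[0,-4,0,0,0,0,0],[0,0,0,0,0,0,0]]'
python3 - <<'E'
from h import *
print(tcp())
E
```

```text
time: 21.85
position: [0.5513, 0.2223, 0.2169]
tool_rot: [2.129, 0.192, -2.126]
ft_force: [0.4, 0.6, 0.2]
grip_width: 0.008
(21.85, array([-16. , -74.2]), np.float64(216.9), np.float64(-1.5744), array([ 0.002,  0.   , -1.   ]), array([0.4, 0.6, 0.2]), 0.007533768206029569)
```

```bash
python3 -m creep '[[3,-4,4,0,0,0,0],[0,-4,0,0,0,0,0],[0,-4,0,0,0,0,0],[0,0,0,0,0,0,0]]'
python3 - <<'E'
from h import *
print(tcp());grab("wrist","w25")
E
```

```text
time: 22.25
position: [0.5451, 0.2327, 0.2132]
tool_rot: [2.128, 0.19, -2.126]
ft_force: [3.2, -3.1, 1.5]
grip_width: 0.007
(22.25, array([-20.2, -62.9]), np.float64(213.2), np.float64(-1.5748), array([ 0.001, -0.001, -1.   ]), array([ 3.2, -3.1,  1.5]), 0.006732491922768686)
```

View pics/w25.png

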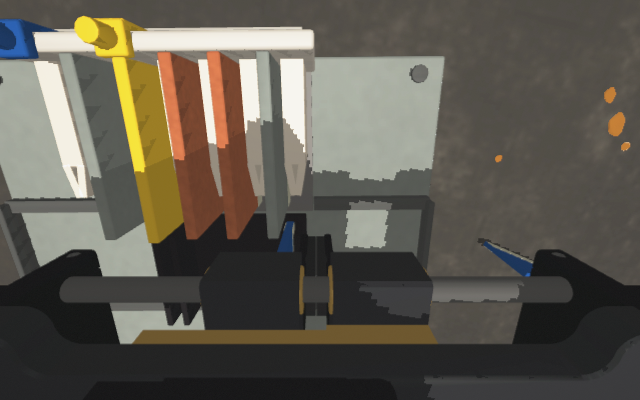

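```bash
python3 -m creep '[[0,-6,0,0,0,0,0],[0,-8,0,0,0,0,0],[0,-8,0,0,0,0,0],[0,-6,0,0,0,0,0],[0,0,0,0,0,0,0]]'
python3 - <<'E'
from h import *
print(tcp());grab("wrist","w26")
E
```

```text
time: 22.8
position: [0.5397, 0.2612, 0.2132]
tool_rot: [2.127, 0.193, -2.127]
ft_force: [2.2, -1.7, 2.0]
grip_width: 0.004
(22.8, array([-20.3, -33.9]), np.float64(213.2), np.float64(-1.5739), array([ 0.,  0., -1.]), array([ 2.2, -1.7,  2. ]), 0.0036889466727634485)
```

View pics/w26.png

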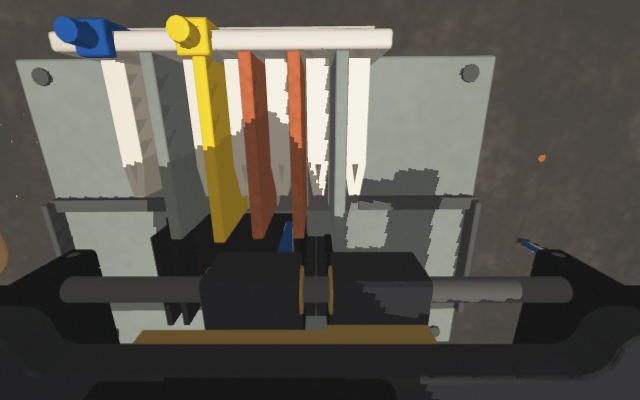

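```bash
python3 -m creep '[[0,-8,0,0,0,0,0],[0,-10,0,0,0,0,0],[0,-10,0,0,0,0,0],[0,-8,0,0,0,0,0],[0,-5,0,0,0,0,0]]'
python3 -m creep '[[0,-5,0,0,0,0,0],[0,-3,0,0,0,0,0],[0,0,0,0,0,0,0]]'
python3 - <<'E'
from h import *
print(tcp());grab("wrist","w27")
E
```

```text
time: 23.35
position: [0.5323, 0.3011, 0.2131]
tool_rot: [2.126, 0.191, -2.128]
ft_force: [0.5, -5.3, 2.0]
grip_width: 0.009
time: 23.65
position: [0.5309, 0.3094, 0.213]
tool_rot: [2.127, 0.192, -2.128]
ft_force: [0.4, -2.4, 2.3]
grip_width: 0.003
(23.65, array([-20.2,  15.1]), np.float64(213.0), np.float64(-1.5743), array([-0.,  0., -1.]), array([ 0.4, -2.4,  2.3]), 0.0028935586939227344)
```

View pics/w27.png

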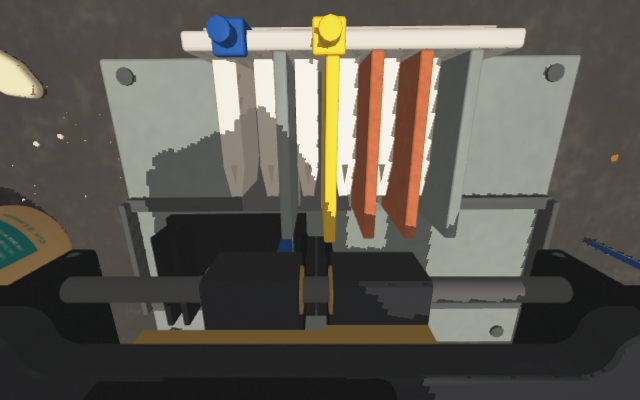

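Run:
```python
from h import *
d=load("w27");crop("w27",240,360,180,270,6)
for z in(.06,.07,.08):print(rk(d,(278.5,250),z),rk(d,(293,246),z))
```

```text
[-5.4 33.7] [-3.1 26.1]
[-0.2 32.2] [ 1.9 25.2]
[ 4.9 30.8] [ 6.8 24.3]
```

View pics/w27_c.png

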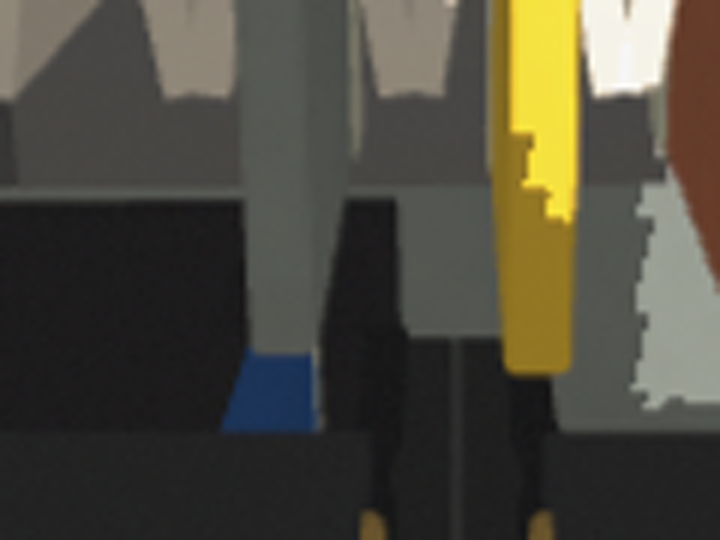

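Run:
```python
from h import *
d=load("w27")
print(rk(d,(240+398/6,180+205/6),.044),rk(d,(240+405/6,180+325/6),.044), "yel/grey rear",rk(d,(240+537/6,180+372/6),.0785),rk(d,(240+285/6,180+352/6),.0785))
```

```text
[ 8.5 19.6] [-3.6 19.1] yel/grey rear [8.  8.3] [ 9.7 26.8]
```

```bash
python3 -m creep '[[0,-6,0,0,0,0,0],[0,-4,0,0,0,0,0],[0,-2,0,0,0,0,0],[0,0,0,0,0,0,0]]'
python3 - <<'E'
from h import *
print(tcp());d=grab("wrist","w28");crop("w28",240,360,180,270,6)
E
```

```text
time: 24.1
position: [0.5287, 0.3213, 0.2131]
tool_rot: [2.127, 0.193, -2.128]
ft_force: [0.6, -3.3, 1.2]
grip_width: 0.007
(24.1, array([-20.2,  27.2]), np.float64(213.1), np.float64(-1.574), array([-0.,  0., -1.]), array([ 0.6, -3.3,  1.2]), 0.007188872279606642)
```

View pics/w28_c.png

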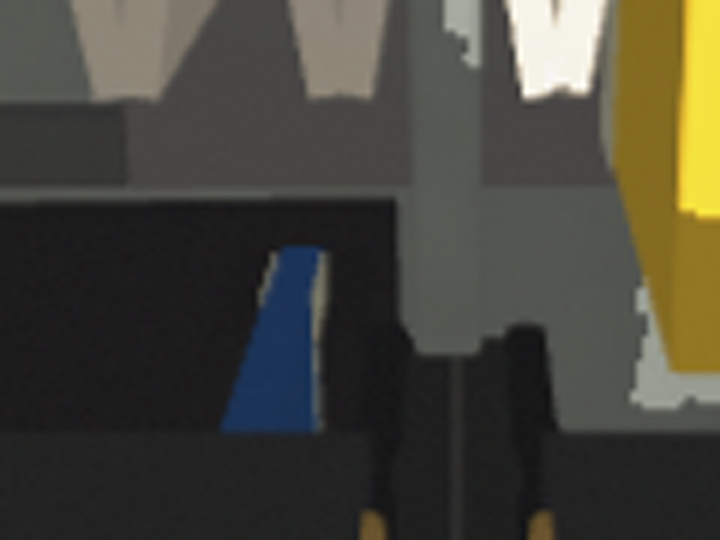

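Run:
```python
from h import *
d=load("w28")
C=lambda x,y:(240+x/6,180+y/6)
for z in (.02,.03,.044):print(z,rk(d,C(300,247),z))
print("edge",rk(d,C(398,200),.044), rk(d,C(398,200),.03),"grey rear top",rk(d,C(446,352),.0785))
```

```text
0.02 [-5.  43.4]
0.03 [-1.1 42.4]
0.044 [ 4.4 41. ]
edge [ 9.1 31.7] [ 4.  32.3] grey rear top [ 9.7 27.1]
```

```bash
python3 -m creep '[[0,-2,0,0,0,0,0],[0,-0.8,0,0,0,0,0],[0,0,0,0,0,0,0]]'
python3 - <<'E'
from h import *
print(tcp())
E
python3 -m creep '[[0,8,0,0,0,0,0],[-30,5,0,0,0,0,0],[-35,0,5,0,0,0,0],[-35,0,10,0,0,0,0],[0,0,0,0,0,0,0]]'
python3 - <<'E'
from h import *
print(tcp());d=grab("wrist","w29")
E
```

```text
time: 24.45
position: [0.5284, 0.3236, 0.2131]
tool_rot: [2.127, 0.192, -2.128]
ft_force: [0.7, -3.0, -0.8]
grip_width: 0.004
(24.45, array([-20. ,  29.6]), np.float64(213.1), np.float64(-1.5746), array([-0.,  0., -1.]), array([ 0.7, -3. , -0.8]), 0.0037221220377067015)
time: 24.95
position: [0.5163, 0.31, 0.3191]
tool_rot: [2.138, 0.2, -2.121]
ft_force: [1.5, 0.7, 1.4]
grip_width: 0.007
(24.95, array([-34.4,  18.3]), np.float64(319.1), np.float64(-1.5731), array([ 0.008,  0.007, -1.   ]), array([1.5, 0.7, 1.4]), 0.00701954783889568)
```

View pics/w29.png

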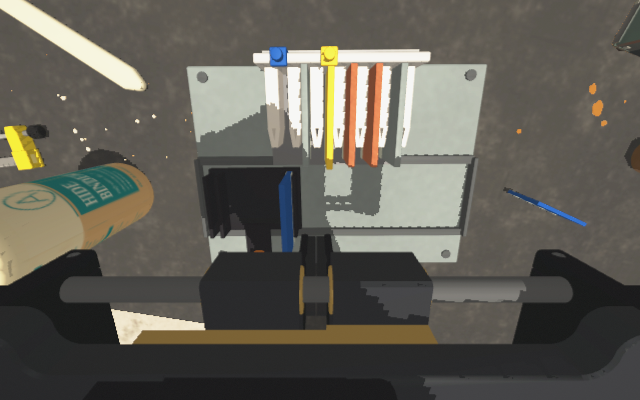

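```bash
python3 -m creep '[[0,-9,25,0,0,0,0],[0,-9,25,0,0,0,0],[0,-9,26,0,0,0,0],[0,0,0,0,0,0,0],[0,0,0,0,0,0,0]]'
python3 - <<'E'
from h import *
print(tcp());d=grab("wrist","w30");crop("w30",230,410,40,240,4)
E
```

```text
time: 25.5
position: [0.4359, 0.3213, 0.3123]
tool_rot: [2.126, 0.193, -2.127]
ft_force: [0.5, -0.7, -0.6]
grip_width: 0.006
(25.5, array([-111.4,   44.1]), np.float64(312.3), np.float64(-1.5732), array([-0.001, -0.   , -1.   ]), array([ 0.5, -0.7, -0.6]), 0.006432243043725921)
```

View pics/w30_c.png

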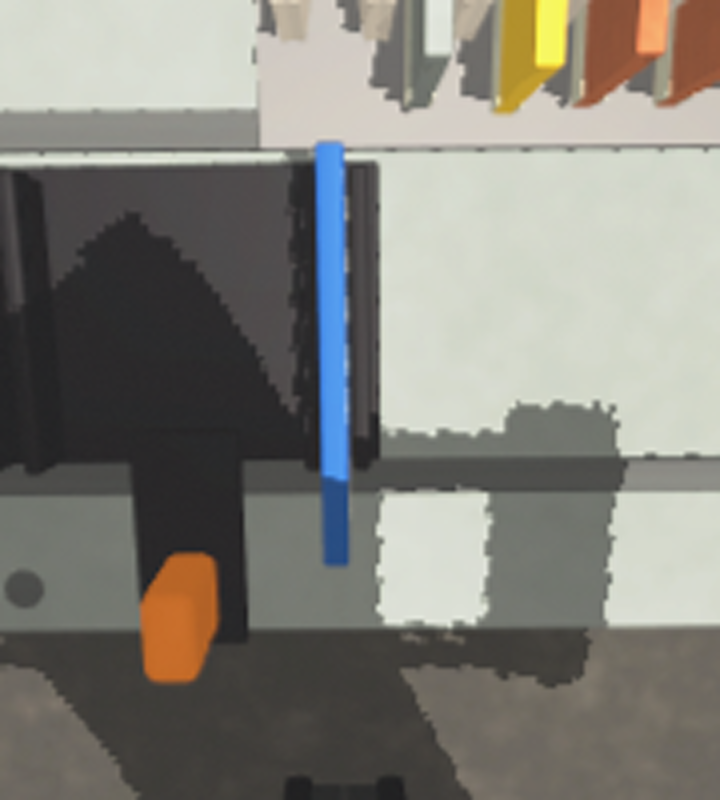

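Run:
```python
from h import *
d=load("w30");C=lambda x,y:(230+x/4-.4,40+y/4-.4)
print("blue",rk(d,C(330,143),.08),rk(d,C(336,565),.08))
print("grey27",rk(d,C(437,55),.0785),"yel",rk(d,C(550,67),.0785),"terra",rk(d,C(652,66),.0785))
im=cv2.imread("pics/w30.png")
# clips and divider tips
cv2.imwrite("pics/z30.png",cv2.resize(im[0:80,230:430],None,fx=4,fy=4,interpolation=cv2.INTER_CUBIC))
```

```text
blue [-4.4 45.6] [-78.7  44.9]
grey27 [ 9.4 27.4] yel [7.5 8.2] terra [ 7.6 -9.1]
```

View pics/z30.png

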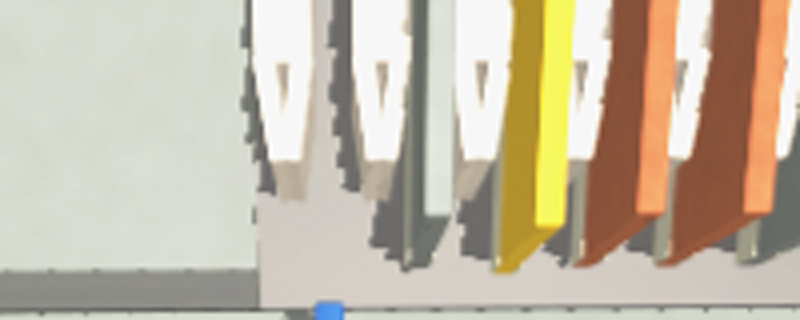

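```bash
python3 -m creep '[[25,-1,0,0,0,0,0],[30,0,0,0,0,0,0],[28,0,0,0,0,0,0],[0,0,0,0,0,0,0]]'
python3 -m creep '[[0,0,-10,0,0,0,0],[0,0,-10,0,0,0,0],[0,0,-10,0,0,0,0],[0,0,-5,0,0,0,0],[0,0,0,0,0,0,0]]'
python3 - <<'E'
from h import *
print(tcp());d=grab("wrist","w31");crop("w31",230,410,60,250,4)
E
```

```text
time: 25.95
position: [0.4356, 0.3202, 0.2259]
tool_rot: [2.118, 0.185, -2.134]
ft_force: [-0.8, 0.0, -0.4]
grip_width: 0.008
time: 26.45
position: [0.472, 0.3284, 0.2309]
tool_rot: [2.13, 0.192, -2.126]
ft_force: [-0.6, 1.2, -0.1]
grip_width: 0.002
(26.45, array([-74.6,  44.5]), np.float64(230.9), np.float64(-1.5756), array([ 0.002,  0.001, -1.   ]), array([-0.6,  1.2, -0.1]), 0.002244819647902887)
```

View pics/w31_c.png

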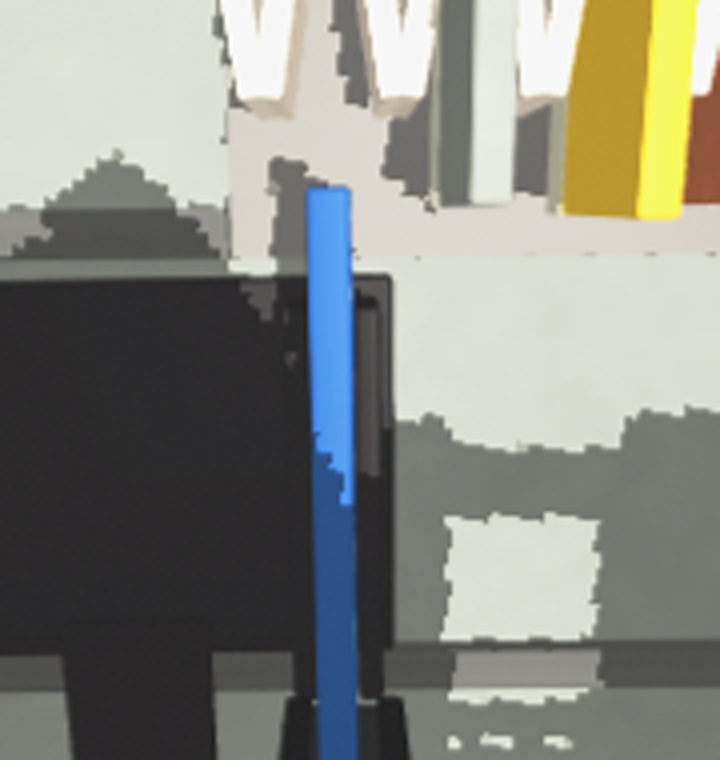

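```bash
python3 -m creep '[[0,0,-6,0,0,0,0],[0,0,-6,0,0,0,0],[0,0,-6,0,0,0,0],[0,0,-6,0,0,0,0],[0,0,0,0,0,0,0]]'
python3 - <<'E'
from h import *
print(tcp());d=grab("wrist","w32");crop("w32",230,410,60,250,4)
E
```

```text
time: 27.0
position: [0.4954, 0.3325, 0.2302]
tool_rot: [2.129, 0.191, -2.127]
ft_force: [0.3, 0.6, -0.7]
grip_width: 0.002
(27.0, array([-50.8,  44.3]), np.float64(230.2), np.float64(-1.5754), array([ 0.001,  0.   , -1.   ]), array([ 0.3,  0.6, -0.7]), 0.0020573224259517547)
```

View pics/w32_c.png

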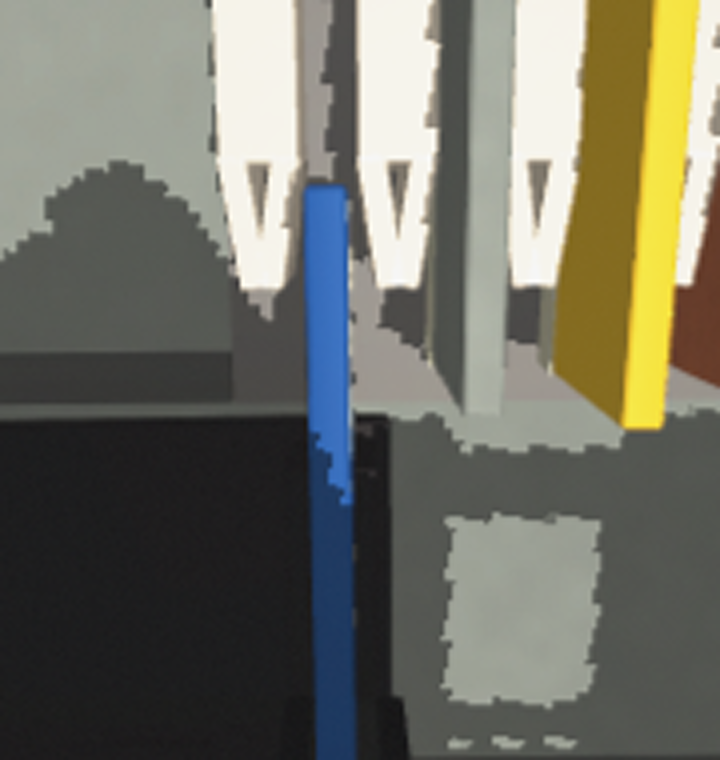

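```bash
python3 -m creep '[[0,0,-7,0,0,0,0],[0,0,-8,0,0,0,0],[0,0,-8,0,0,0,0],[0,0,-7,0,0,0,0],[0,0,0,0,0,0,0]]'
python3 - <<'E'
from h import *
print(tcp());d=load("w32");print(rk(d,(230+327/4,60+187/4),.0795));d=grab("wrist","w33");crop("w33",230,410,20,210,4)
E
```

```text
time: 27.55
position: [0.5251, 0.3378, 0.2302]
tool_rot: [2.129, 0.191, -2.127]
ft_force: [-0.2, 0.0, -0.3]
grip_width: 0.008
(27.55, array([-20.7,  44.1]), np.float64(230.2), np.float64(-1.5755), array([ 0.001,  0.   , -1.   ]), array([-0.2,  0. , -0.3]), 0.007984784765705563)
[34.7 44.9]
```

View pics/w33_c.png

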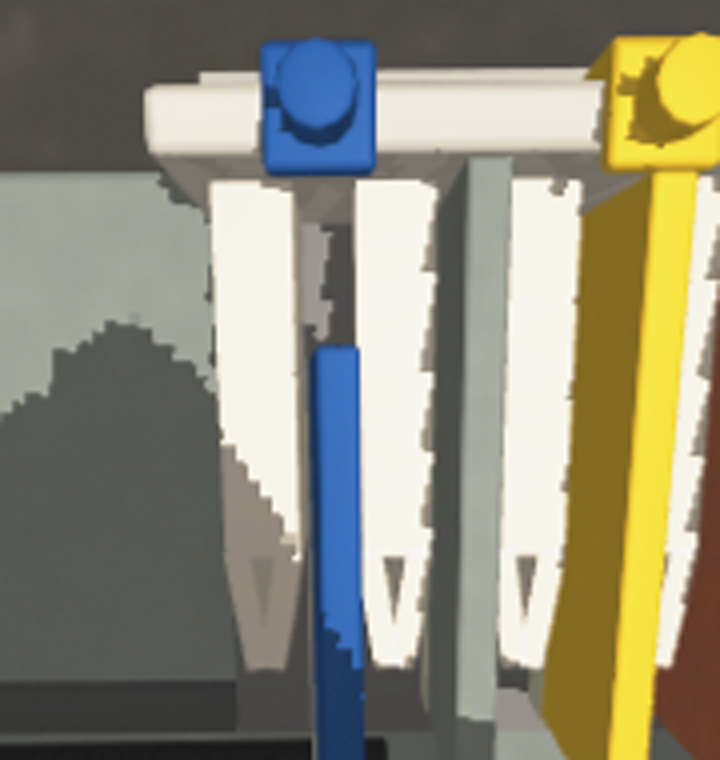

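```bash
python3 -m creep '[[0,0,-6,0,0,0,0],[0,0,-6,0,0,0,0],[0,0,-4,0,0,0,0],[0,0,-2,0,0,0,0],[0,0,0,0,0,0,0]]'
python3 - <<'E'
from h import *
print(tcp());d=grab("wrist","w34");crop("w34",230,410,20,210,4)
E
```

```text
time: 28.1
position: [0.5419, 0.3411, 0.2302]
tool_rot: [2.128, 0.191, -2.127]
ft_force: [0.1, -0.5, -0.5]
grip_width: 0.006
(28.1, array([-3.6, 44.3]), np.float64(230.2), np.float64(-1.5748), array([ 0., -0., -1.]), array([ 0.1, -0.5, -0.5]), 0.005622599975888932)
```

View pics/w34_c.png

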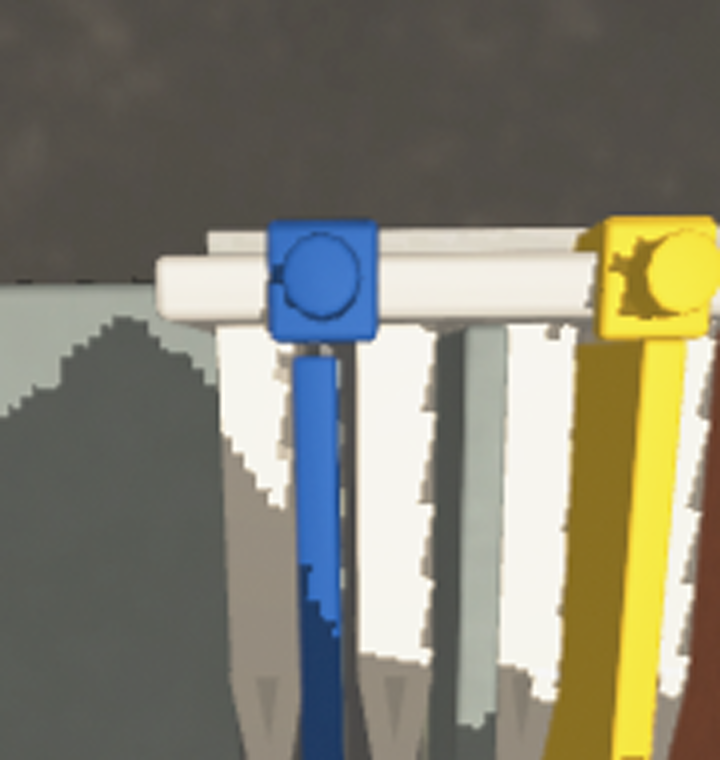

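```bash
python3 -m creep '[[0,0,-1.5,0,0,0,0],[0,0,-1.5,0,0,0,0],[0,0,0,0,0,0,0],[0,0,0,0,0,0,0]]'
python3 -m creep '[[0,0,-1,0,0,0,0],[0,0,0,0,0,0,0],[0,0,0,0,0,0,0]]'
python3 - <<'E'
from h import *
print(tcp());d=grab("wrist","w35");crop("w35",230,410,20,210,4)
E
```

```text
time: 28.55
position: [0.5439, 0.3417, 0.2301]
tool_rot: [2.125, 0.192, -2.129]
ft_force: [-4.5, -0.4, 2.3]
grip_width: 0.002
time: 28.85
position: [0.5442, 0.342, 0.2302]
tool_rot: [2.123, 0.191, -2.13]
ft_force: [-6.7, -2.1, 4.5]
grip_width: 0.007
(28.85, array([-1.1, 44.7]), np.float64(230.2), np.float64(-1.574), array([-0.003, -0.001, -1.   ]), array([-6.7, -2.1,  4.5]), 0.006948277167139139)
```

View pics/w35_c.png

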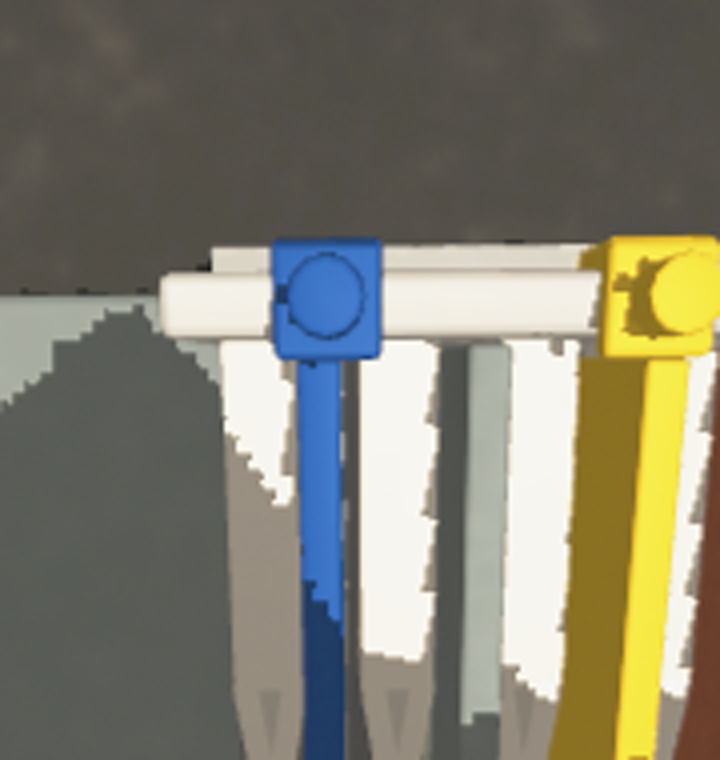

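```bash
python3 -m creep '[[0,0,-1.5,0,0,0,0],[0,0,0,0,0,0,0],[0,0,0,0,0,0,0]]'
python3 -c "
from h import *
print(tcp())"
python3 -m creep '[[0,0,-1.5,0,0,0,0],[0,0,0,0,0,0,0],[0,0,0,0,0,0,0]]'
python3 - <<'E'
from h import *
print(tcp());d=grab("wrist","w36");crop("w36",230,410,20,210,4)
E
```

```text
time: 29.2
position: [0.5448, 0.3423, 0.2302]
tool_rot: [2.12, 0.191, -2.132]
ft_force: [-11.3, -3.2, 6.8]
grip_width: 0.006
(29.2, array([-0.5, 44.9]), np.float64(230.2), np.float64(-1.5735), array([-0.006, -0.002, -1.   ]), array([-11.3,  -3.2,   6.8]), 0.006438627195748966)
time: 29.5
position: [0.5453, 0.3427, 0.2301]
tool_rot: [2.116, 0.191, -2.135]
ft_force: [-13.7, -3.8, 9.8]
grip_width: 0.007
(29.5, array([ 0.1, 45.2]), np.float64(230.1), np.float64(-1.573), array([-0.008, -0.003, -1.   ]), array([-13.7,  -3.8,   9.8]), 0.006785336183063264)
```

View pics/w36_c.png

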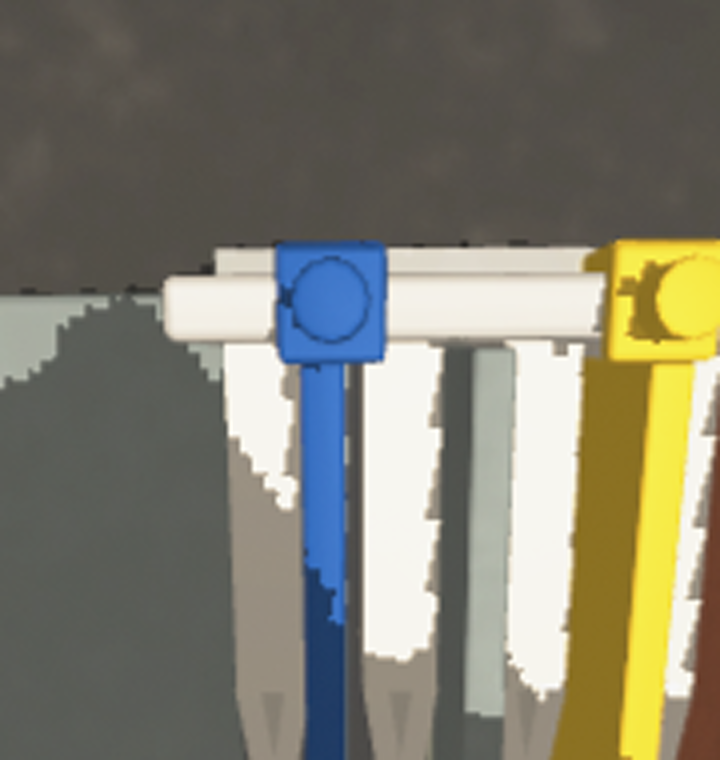

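```bash
python3 -m creep '[[0,0,15,0,0,0,0],[-10,0,25,0,0,0,0],[-30,0,30,0,0,0,0],[-40,10,10,0,0,0,0],[0,15,0,0,0,0,0]]'
python3 -m creep '[[0,0,0,0,0,0,0],[0,0,0,0,0,0,0]]'
python3 - <<'E'
from h import *
print(tcp());d=grab("wrist","w37");crop("w37",230,430,0,130,4)
E
```

```text
time: 30.05
position: [0.4745, 0.3056, 0.3163]
tool_rot: [2.14, 0.202, -2.117]
ft_force: [1.4, -0.2, 1.1]
grip_width: 0.003
time: 30.25
position: [0.4747, 0.303, 0.3096]
tool_rot: [2.128, 0.19, -2.128]
ft_force: [-0.3, 0.0, -0.6]
grip_width: 0.0
(30.25, array([-76.6,  19.1]), np.float64(309.6), np.float64(-1.5762), array([ 0., -0., -1.]), array([-0.3,  0. , -0.6]), 0.00024393638548296306)
```

View pics/w37.png

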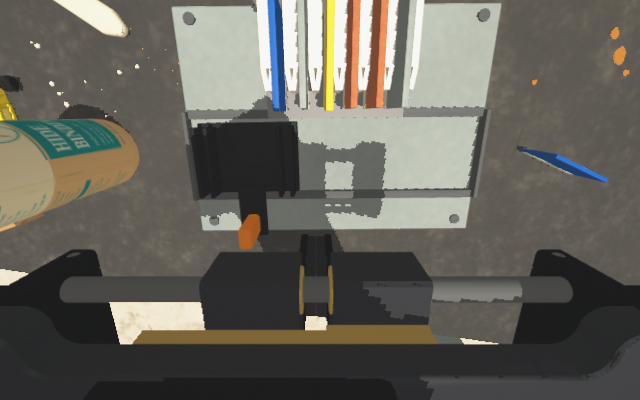

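View pics/w37_c.png

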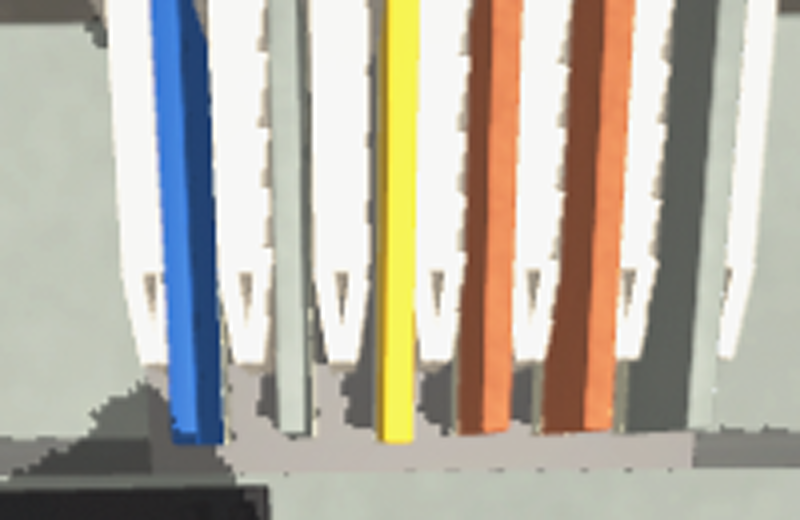

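Run:
```python
from h import *
d=load("w37");C=lambda x,y:(230+x/4-.4,y/4-.4)
for n,u in [("blue",(186,443)),("grey",(293,433)),("yel",(396,443)),("t",(497,432)),("t2",(598,432)),("g2",(703,430))]:print(n,rk(d,C(*u),.0785))
a=cv2.imread("pics/w37.png");cv2.imwrite("pics/z37.png",cv2.resize(a[92:116,262:412],None,fx=5.3,fy=10,interpolation=cv2.INTER_NEAREST))
```

```text
blue [ 7.8 45.9]
grey [ 9.4 27. ]
yel [7.7 8.8]
t [ 9.4 -9. ]
t2 [  9.3 -26.8]
g2 [  9.6 -45.3]
```

View pics/z37.png

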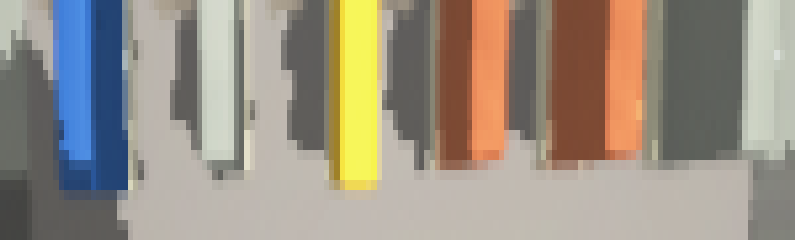

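```bash
python3 -m creep '[[0,10,-21,0,0,0,0],[20,0,-20,0,0,0,0],[26,0,0,0,0,0,0],[26,0,0,0,0,0,0],[26,0,0,0,0,0,0]]'
python3 -m creep '[[0,0,0,0,0,0,0],[0,0,-8,0,0,0,0],[0,0,-8,0,0,0,0],[0,0,-6,0,0,0,0],[0,0,0,0,0,0,0]]'
python3 - <<'E'
from h import *
print(tcp())
E
```

```text
time: 30.8
position: [0.5161, 0.3015, 0.2094]
tool_rot: [2.125, 0.192, -2.129]
ft_force: [-0.1, 0.0, 0.2]
grip_width: 0.005
time: 31.3
position: [0.5396, 0.3051, 0.2136]
tool_rot: [2.131, 0.192, -2.125]
ft_force: [0.1, 0.6, 0.0]
grip_width: 0.006
(31.3, array([-12.4,   9.3]), np.float64(213.6), np.float64(-1.5755), array([ 0.003,  0.001, -1.   ]), array([0.1, 0.6, 0. ]), 0.006336983204514806)
```

```bash
python3 -m creep '[[0,0,-5,0,0,0,0],[0,0,-5,0,0,0,0],[0,0,-3,0,0,0,0],[0,0,0,0,0,0,0],[0,0,0,0,0,0,0]]'
python3 - <<'E'
from h import *
print(tcp())
E
python3 -m creep '[[0,0,-2,0,0,0,0],[0,0,0,0,0,0,0],[0,0,0,0,0,0,0]]'
python3 - <<'E'
from h import *
print(tcp())
E
```

```text
time: 31.8
position: [0.5503, 0.3074, 0.2122]
tool_rot: [2.126, 0.192, -2.128]
ft_force: [-3.4, -0.1, 2.8]
grip_width: 0.006
(31.8, array([-1.4,  9.6]), np.float64(212.2), np.float64(-1.5743), array([-0.001, -0.   , -1.   ]), array([-3.4, -0.1,  2.8]), 0.006445021274066691)
time: 32.1
position: [0.551, 0.3077, 0.2121]
tool_rot: [2.121, 0.191, -2.131]
ft_force: [-8.6, -2.2, 6.2]
grip_width: 0.003
(32.1, array([-0.7,  9.7]), np.float64(212.1), np.float64(-1.5738), array([-0.005, -0.002, -1.   ]), array([-8.6, -2.2,  6.2]), 0.0030042493485436202)
```

```bash
python3 -m creep '[[0,0,-3,0,0,0,0],[0,0,0,0,0,0,0],[0,0,0,0,0,0,0]]'
python3 - <<'E'
from h import *
s,p,M=st();print(tcp(),QR.T@((p+M[:,0]*.16)[:2]-T0)*1e3)
E
python3 -m creep '[[0,0,-3,0,0,0,0],[0,0,0,0,0,0,0],[0,0,0,0,0,0,0]]'
python3 - <<'E'
from h import *
s,p,M=st();print(tcp(),QR.T@((p+M[:,0]*.16)[:2]-T0)*1e3)
E
```

```text
time: 32.4
position: [0.5521, 0.3082, 0.212]
tool_rot: [2.114, 0.19, -2.136]
ft_force: [-15.8, -4.7, 12.6]
grip_width: 0.005
(32.4, array([ 0.4, 10. ]), np.float64(212.0), np.float64(-1.5732), array([-0.01 , -0.004, -1.   ]), array([-15.8,  -4.7,  12.6]), 0.005148644784446253) [-1.29972379  9.75305017]
time: 32.7
position: [0.5531, 0.3087, 0.212]
tool_rot: [2.107, 0.189, -2.141]
ft_force: [-23.8, -8.1, 18.9]
grip_width: 0.001
(32.7, array([ 1.5, 10.3]), np.float64(212.0), np.float64(-1.5726), array([-0.016, -0.006, -1.   ]), array([-23.8,  -8.1,  18.9]), 0.0005756971043469264) [-1.151392    9.88373041]
```

```bash
python3 -m creep '[[0,0,20,0,0,0,0],[-5,0,30,0,0,0,0],[-30,0,35,0,0,0,0],[-35,10,20,0,0,0,0],[-30,10,0,0,0,0,0]]'
python3 -m creep '[[0,0,0,0,0,0,0],[0,0,0,0,0,0,0]]'
python3 - <<'E'
from h import *
print(tcp());d=grab("wrist","w38");a=cv2.imread("pics/w38.png");cv2.imwrite("pics/z38.png",cv2.resize(a[20:110,250:410],None,fx=5,fy=5,interpolation=cv2.INTER_NEAREST))
E
```

```text
time: 33.2
position: [0.4566, 0.2704, 0.3134]
tool_rot: [2.126, 0.195, -2.125]
ft_force: [1.4, 0.2, -0.0]
grip_width: 0.006
time: 33.4
position: [0.4594, 0.2701, 0.3131]
tool_rot: [2.131, 0.192, -2.125]
ft_force: [-0.9, 0.6, -1.1]
grip_width: 0.003
(33.4, array([-97.6, -10.5]), np.float64(313.1), np.float64(-1.5753), array([ 0.003,  0.001, -1.   ]), array([-0.9,  0.6, -1.1]), 0.002883379064946367)
```

View pics/z38.png

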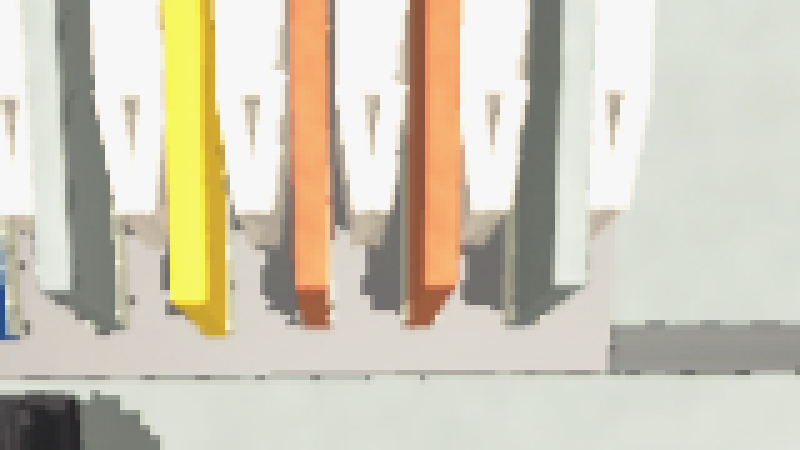

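Run:
```python
from h import *
d=load("w34");C=lambda x,y:(230+x/4-.4,20+y/4-.4)
print("cam",(QR.T@(ray(d,(320,200))[0][:2]-T0)*1e3).round(1),ray(d,(320,200))[0][2])
for z in (.075,.08,.09): print(z,"clip front",rk(d,C(322,340),z),rk(d,C(650,337),z),"back",rk(d,C(322,220),z))
print("wall front .075",rk(d,C(440,322),.075),"back",rk(d,C(440,253),.075),rk(d,C(440,232),.075))
print("blue nose",rk(d,C(315,357),.0785),rk(d,C(315,357),.08))
d=load("w36")
for z in (.075,.08,.09): print(z,"clip front",rk(d,C(330,361),z))
print("wall",rk(d,C(480,342),.075))
```

```text
cam [79.5 43.2] 0.2099640031812945
0.075 clip front [82.8 45.7] [83.   8.8] back [95.2 45.6]
0.08 clip front [82.7 45.7] [82.9 10.1] back [94.6 45.5]
0.09 clip front [82.4 45.5] [82.6 12.7] back [93.5 45.4]
wall front .075 [84.7 32.5] back [91.8 32.7] [94.  32.7]
blue nose [80.9 46.5] [80.9 46.4]
0.075 clip front [82.8 45.7]
0.08 clip front [82.8 45.7]
0.09 clip front [82.8 45.6]
wall [84.8 28.9]
```

```bash
python3 -m creep '[[0,-10,-35,0,0,0,0],[0,-10,-45,0,0,0,0],[0,0,-45,0,0,0,0],[0,0,-35,0,0,0,0],[0,0,0,0,0,0,0]]'
python3 - <<'E'
from h import *
print(tcp())
E
```

```text
time: 33.95
position: [0.6163, 0.3178, 0.308]
tool_rot: [2.126, 0.186, -2.129]
ft_force: [-0.3, -0.0, -0.0]
grip_width: 0.005
(33.95, array([65.3,  7.8]), np.float64(308.0), np.float64(-1.5773), array([-0.001, -0.002, -1.   ]), array([-0.3, -0. , -0. ]), 0.005468978178155396)
```

```bash
python3 -m creep '[[20,-1,0,0.006,0,0,0],[18,0,0,0,0,0,0],[0,0,0,0,0,0,0],[0,0,0,0,0,0,0]]'
python3 -c "
from h import *
print(tcp())"
```

```text
time: 34.35
position: [0.6118, 0.3196, 0.273]
tool_rot: [2.127, 0.185, -2.132]
ft_force: [0.7, 1.2, 0.9]
grip_width: 0.006
(34.35, array([61.3, 10.4]), np.float64(273.0), np.float64(-1.58), array([-0.002, -0.001, -1.   ]), array([0.7, 1.2, 0.9]), 0.006398686367666566)
```

```bash
python3 -m creep '[[4,1,0,0,0,0,0],[3,0,0,0,0,0,0],[2,0,0,0,0,0,0],[0,0,0,0,0,0,0],[0,0,0,0,0,0,0]]'
python3 -c "
from h import *
print(tcp())"
python3 -m creep '[[1.5,0,0,0,0,0,0],[0,0,0,0,0,0,0],[0,0,0,0,0,0,0]]'
python3 -c "
from h import *
print(tcp())"
```

```text
time: 34.85
position: [0.6128, 0.3186, 0.2655]
tool_rot: [2.131, 0.186, -2.13]
ft_force: [-1.0, -0.6, -0.2]
grip_width: 0.003
(34.85, array([62. ,  9.2]), np.float64(265.5), np.float64(-1.5806), array([ 0.,  0., -1.]), array([-1. , -0.6, -0.2]), 0.0027467275662399187)
time: 35.15
position: [0.6127, 0.3185, 0.2637]
tool_rot: [2.131, 0.186, -2.13]
ft_force: [0.0, 0.1, -0.1]
grip_width: 0.006
(35.15, array([62. ,  9.2]), np.float64(263.7), np.float64(-1.5806), array([ 0., -0., -1.]), array([ 0. ,  0.1, -0.1]), 0.006187909316787766)
```

```bash
python3 -m creep '[[1.5,0,0,0,0,0,0],[0,0,0,0,0,0,0],[0,0,0,0,0,0,0]]'
python3 -m creep '[[1,0,0,0,0,0,0],[0,0,0,0,0,0,0],[0,0,0,0,0,0,0]]'
python3 -c "
from h import *
print(tcp())"
```

```text
time: 35.45
position: [0.6127, 0.3185, 0.2621]
tool_rot: [2.13, 0.185, -2.131]
ft_force: [-0.1, -1.1, -0.4]
grip_width: 0.008
time: 35.75
position: [0.6128, 0.3186, 0.2616]
tool_rot: [2.131, 0.186, -2.13]
ft_force: [-1.1, -0.7, 1.9]
grip_width: 0.001
(35.75, array([62. ,  9.2]), np.float64(261.6), np.float64(-1.5805), array([ 0.001,  0.   , -1.   ]), array([-1.1, -0.7,  1.9]), 0.0008830845174672658)
```

```bash
python3 -m creep '[[1.5,0,0,0,0,0,0],[0,0,0,0,0,0,0],[0,0,0,0,0,0,0]]'
python3 -m creep '[[1.5,0,0,0,0,0,0],[0,0,0,0,0,0,0],[0,0,0,0,0,0,0]]'
python3 -c "
from h import *
print(tcp())"
```

```text
time: 36.05
position: [0.6129, 0.3187, 0.2614]
tool_rot: [2.132, 0.186, -2.13]
ft_force: [-2.2, -1.7, 8.2]
grip_width: 0.008
time: 36.35
position: [0.6129, 0.3187, 0.2612]
tool_rot: [2.133, 0.186, -2.129]
ft_force: [-4.0, -2.5, 13.2]
grip_width: 0.002
(36.35, array([62.2,  9.3]), np.float64(261.2), np.float64(-1.5806), array([ 0.002,  0.001, -1.   ]), array([-4. , -2.5, 13.2]), 0.0016502260660843367)
```

```bash
python3 -m creep '[[-8,0,0,0,0,0,0],[0,0,25,0,0,0,0],[0,0,20,0,0,0,0],[0,0,0,0,0,0,0],[0,0,0,0,0,0,0]]'
python3 -c "
from h import *
print(tcp())"
```

```text
time: 36.85
position: [0.5686, 0.3108, 0.2663]
tool_rot: [2.131, 0.186, -2.129]
ft_force: [0.4, 0.4, 0.6]
grip_width: 0.006
(36.85, array([17.2,  9.6]), np.float64(266.3), np.float64(-1.5803), array([ 0.001,  0.   , -1.   ]), array([0.4, 0.4, 0.6]), 0.005798985684042283)
```

```bash
python3 -m creep '[[3,0,0,0,0,0,0],[1,0,0,0,0,0,0],[0,0,0,0,0,0,0],[0,0,0,0,0,0,0]]'
python3 -c "
from h import *
print(tcp())"
python3 -m creep '[[1,0,0,0,0,0,0],[0,0,0,0,0,0,0],[0,0,0,0,0,0,0]]'
python3 -m creep '[[1,0,0,0,0,0,0],[0,0,0,0,0,0,0],[0,0,0,0,0,0,0]]'
python3 -c "
from h import *
print(tcp())"
```

```text
time: 37.25
position: [0.5687, 0.3107, 0.2619]
tool_rot: [2.13, 0.185, -2.131]
ft_force: [-0.3, 0.1, -0.3]
grip_width: 0.006
(37.25, array([17.3,  9.5]), np.float64(261.9), np.float64(-1.5809), array([-0., -0., -1.]), array([-0.3,  0.1, -0.3]), 0.005958606548192201)
time: 37.55
position: [0.5685, 0.3108, 0.2613]
tool_rot: [2.131, 0.186, -2.13]
ft_force: [1.3, -0.5, 0.3]
grip_width: 0.009
time: 37.85
position: [0.5685, 0.3109, 0.2611]
tool_rot: [2.131, 0.186, -2.13]
ft_force: [-2.3, -1.0, 5.6]
grip_width: 0.003
(37.85, array([17. ,  9.7]), np.float64(261.1), np.float64(-1.5805), array([ 0.001,  0.   , -1.   ]), array([-2.3, -1. ,  5.6]), 0.0031112504799053753)
```

```bash
python3 -m creep '[[-8,0,15,0,0,0,0],[0,0,18,0,0,0,0],[15,0.5,0,0,0,0,0],[15,0,0,0,0,0,0],[0,0,0,0,0,0,0]]'
python3 -c "
from h import *
print(tcp())"
```

```text
time: 38.35
position: [0.5354, 0.3035, 0.2344]
tool_rot: [2.124, 0.182, -2.135]
ft_force: [-0.6, -0.2, -0.7]
grip_width: 0.006
(38.35, array([-16.9,   8.5]), np.float64(234.4), np.float64(-1.581), array([-0.005, -0.003, -1.   ]), array([-0.6, -0.2, -0.7]), 0.005500408661609572)
```

```bash
python3 -m creep '[[-3,0,-6,0,0,0,0],[0,0,-6,0,0,0,0],[0,0,-2,0,0,0,0],[0,0,-2,0,0,0,0],[0,0,0,0,0,0,0]]'
python3 -c "
from h import *
s,p,M=st();print(tcp(),QR.T@((p+M[:,0]*.13)[:2]-T0)*1e3)"
python3 -m creep '[[0,0,-2,0,0,0,0],[0,0,0,0,0,0,0],[0,0,0,0,0,0,0]]'
python3 -c "
from h import *
s,p,M=st();print(tcp(),QR.T@((p+M[:,0]*.13)[:2]-T0)*1e3)"
```

```text
time: 38.85
position: [0.5509, 0.3077, 0.2415]
tool_rot: [2.126, 0.186, -2.134]
ft_force: [-5.5, -0.2, 5.0]
grip_width: 0.008
(38.85, array([-0.8,  9.8]), np.float64(241.5), np.float64(-1.5801), array([-0.003, -0.001, -1.   ]), array([-5.5, -0.2,  5. ]), 0.008189459731268745) [-1.31029733  9.74442911]
time: 39.15
position: [0.5516, 0.308, 0.2415]
tool_rot: [2.122, 0.185, -2.137]
ft_force: [-9.6, -2.9, 6.9]
grip_width: 0.003
(39.15, array([-0.1, 10. ]), np.float64(241.5), np.float64(-1.5796), array([-0.007, -0.002, -1.   ]), array([-9.6, -2.9,  6.9]), 0.0032209410857492824) [-1.01451601  9.88329659]
```

```bash
python3 -m creep '[[-2,0,0,0,0,0,0],[-2,0,-1,0,0,0,0],[0,0,0,0,0,0,0]]'
python3 -c "
from h import *
s,p,M=st();print(tcp(),QR.T@((p+M[:,0]*.13)[:2]-T0)*1e3)"
python3 -m creep '[[-2,0,-1.5,0,0,0,0],[0,0,0,0,0,0,0],[0,0,0,0,0,0,0]]'
python3 -c "
from h import *
s,p,M=st();print(tcp(),QR.T@((p+M[:,0]*.13)[:2]-T0)*1e3)"
```

```text
time: 39.45
position: [0.5519, 0.3078, 0.2434]
tool_rot: [2.119, 0.184, -2.139]
ft_force: [-8.3, -2.0, -2.3]
grip_width: 0.005
(39.45, array([0.2, 9.7]), np.float64(243.4), np.float64(-1.5796), array([-0.009, -0.003, -1.   ]), array([-8.3, -2. , -2.3]), 0.004760565228402954) [-1.0493479   9.54986402]
time: 39.75
position: [0.5525, 0.308, 0.2444]
tool_rot: [2.115, 0.183, -2.142]
ft_force: [-10.1, -1.7, -1.5]
grip_width: 0.005
(39.75, array([0.8, 9.8]), np.float64(244.4), np.float64(-1.5792), array([-0.012, -0.004, -1.   ]), array([-10.1,  -1.7,  -1.5]), 0.005270343465789991) [-0.87360372  9.56376803]
```

```bash
python3 -m creep '[[0,0,20,0,0,0,0],[-20,0,30,0,0,0,0],[-35,0,30,0,0,0,0],[0,0,0,0,0,0,0],[0,0,0,0,0,0,0]]'
python3 - <<'E'
from h import *
print(tcp());d=grab("wrist","w39");a=cv2.imread("pics/w39.png");cv2.imwrite("pics/z39.png",cv2.resize(a[20:120,250:410],None,fx=5,fy=5,interpolation=cv2.INTER_NEAREST))
E
```

```text
time: 40.25
position: [0.4778, 0.2946, 0.304]
tool_rot: [2.135, 0.188, -2.127]
ft_force: [0.0, -0.1, 0.7]
grip_width: 0.003
(40.25, array([-75.1,  10.2]), np.float64(304.0), np.float64(-1.58), array([ 0.004,  0.002, -1.   ]), array([ 0. , -0.1,  0.7]), 0.003301734757409008)
```

View pics/z39.png

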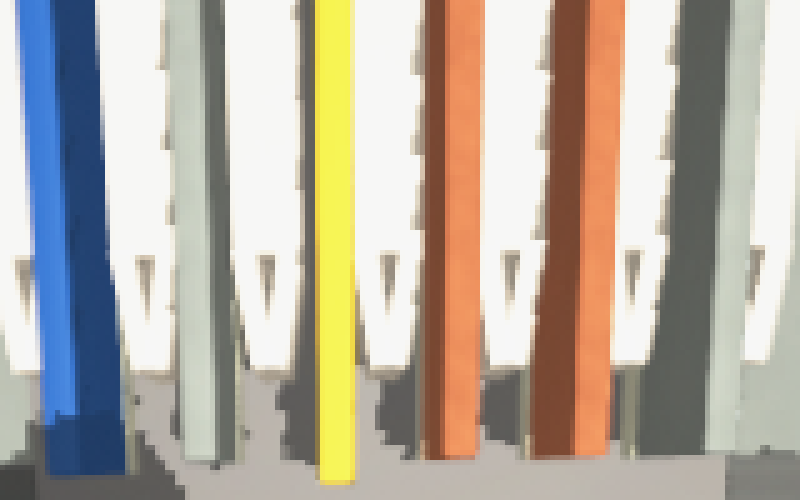

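```bash
python3 - <<'E'
from h import *
d=load("w39");C=lambda x,y:(250+x/5-.5,20+y/5-.5)
for n,u in [("blue",(85,475)),("grey",(200,460)),("yel",(337,485)),("t",(452,458)),("t2",(590,458)),("g2",(720,455))]:print(n,rk(d,C(*u),.0785))
E
python3 - <<'E'
from h import *
d=grab("wrist","w40");crop("w40",230,430,0,130,4)
for n in("side","scene"): grab(n,n+"40")
crop("side40",250,350,160,220,8);crop("scene40",215,345,165,265,6)
E
```

```text
blue [ 7.7 43.1]
grey [ 9.5 27.1]
yel [6.1 8.2]
t [ 9.5 -7.7]
t2 [  9.3 -26.7]
g2 [  9.5 -44.7]
```

View pics/w40_c.png

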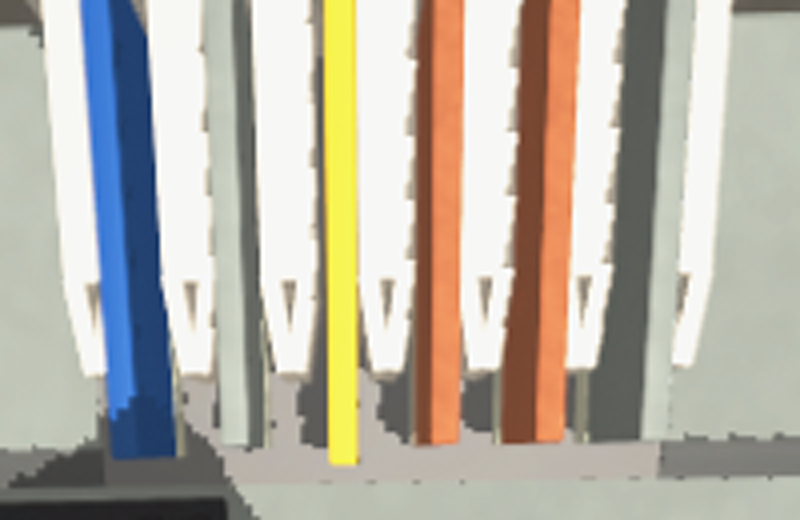

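View pics/scene40_c.png

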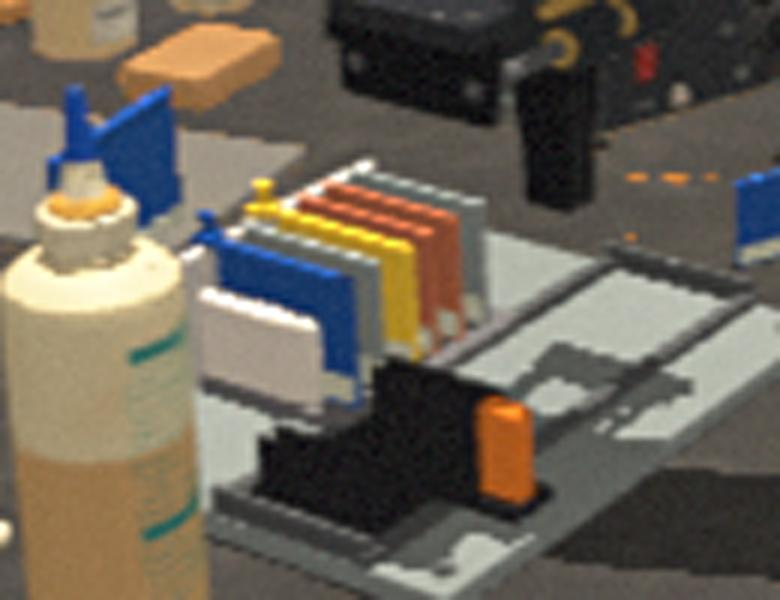

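View pics/side40_c.png

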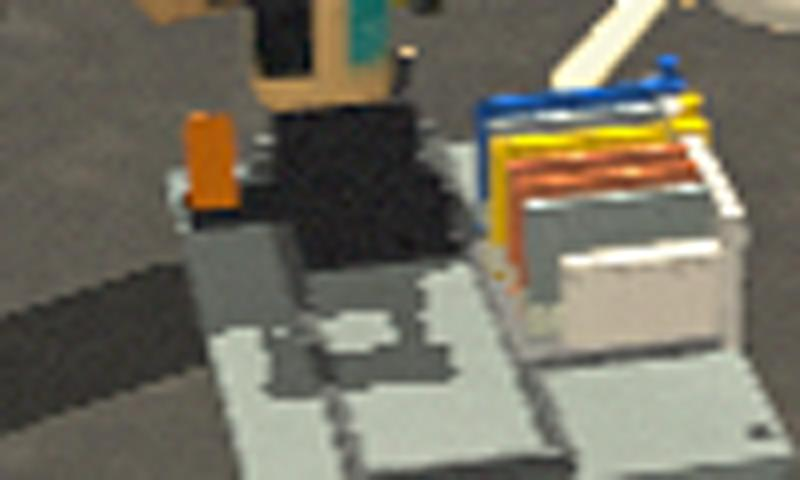

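```bash
python3 -m creep '[[10,0.5,-25,0,0,0,0],[20,0,-25,0,0,0,0],[30,0,-6,0,0,0,0],[30,0,0,0,0,0,0],[0,0,0,0,0,0,0]]'
python3 -c "
from h import *
print(tcp())"
```

```text
time: 40.95
position: [0.5311, 0.3018, 0.2062]
tool_rot: [2.118, 0.179, -2.139]
ft_force: [-0.3, -0.9, -0.4]
grip_width: 0.007
(40.95, array([-21.3,   7.6]), np.float64(206.2), np.float64(-1.5813), array([-0.009, -0.006, -1.   ]), array([-0.3, -0.9, -0.4]), 0.007231161726388032)
```

```bash
python3 -m creep '[[0,-0.5,-6,0,0,0,0],[0,0,-6,0,0,0,0],[0,0,-1,0,0,0,0],[-0.5,0,-1,0,0,0,0],[0,0,0,0,0,0,0]]'
python3 -c "
from h import *
print(tcp())"
```

```text
time: 41.45
position: [0.5467, 0.3065, 0.2137]
tool_rot: [2.132, 0.186, -2.129]
ft_force: [-0.0, -0.2, 0.0]
grip_width: 0.002
(41.45, array([-5.2,  9.4]), np.float64(213.7), np.float64(-1.5807), array([ 0.001,  0.001, -1.   ]), array([-0. , -0.2,  0. ]), 0.0024778840562542635)
```

```bash
python3 -m creep '[[0,0,-2,0,0,0,0],[0,0,-1,0,0,0,0],[0,0,0,0,0,0,0]]'
python3 -c "
from h import *
print(tcp())"
python3 -m creep '[[-0.7,0,-1,0,0,0,0],[0,0,0,0,0,0,0],[0,0,0,0,0,0,0]]'
python3 -c "
from h import *
s,p,M=st();print(tcp(),QR.T@((p+M[:,0]*.16)[:2]-T0)*1e3)"
```

```text
time: 41.75
position: [0.5492, 0.3069, 0.2128]
tool_rot: [2.13, 0.186, -2.131]
ft_force: [-0.5, -1.6, 1.4]
grip_width: 0.008
(41.75, array([-2.6,  9.3]), np.float64(212.8), np.float64(-1.5805), array([-0., -0., -1.]), array([-0.5, -1.6,  1.4]), 0.008191341061158723)
time: 42.05
position: [0.5501, 0.307, 0.2132]
tool_rot: [2.13, 0.185, -2.131]
ft_force: [-1.6, 0.2, -0.1]
grip_width: 0.007
(42.05, array([-1.7,  9.2]), np.float64(213.2), np.float64(-1.5806), array([-0., -0., -1.]), array([-1.6,  0.2, -0.1]), 0.007478254309923808) [-1.77325113  9.15488089]
```

```bash
python3 -m creep '[[-0.5,0,-1,0,0,0,0],[0,0,0,0,0,0,0],[0,0,0,0,0,0,0]]'
python3 -c "
from h import *
s,p,M=st();print(tcp(),QR.T@((p+M[:,0]*.16)[:2]-T0)*1e3)"
python3 -m creep '[[-0.7,0,-1,0,0,0,0],[0,0,0,0,0,0,0],[0,0,0,0,0,0,0]]'
python3 -c "
from h import *
s,p,M=st();print(tcp(),QR.T@((p+M[:,0]*.16)[:2]-T0)*1e3)"
```

```text
time: 42.35
position: [0.5505, 0.3072, 0.2133]
tool_rot: [2.128, 0.185, -2.132]
ft_force: [-3.8, -1.0, -1.6]
grip_width: 0.009
(42.35, array([-1.3,  9.4]), np.float64(213.3), np.float64(-1.5803), array([-0.002, -0.001, -1.   ]), array([-3.8, -1. , -1.6]), 0.00859759033223616) [-1.61386647  9.29568235]
time: 42.65
position: [0.5509, 0.3073, 0.2135]
tool_rot: [2.125, 0.185, -2.134]
ft_force: [-6.3, -1.1, -1.1]
grip_width: 0.003
(42.65, array([-0.9,  9.4]), np.float64(213.5), np.float64(-1.5801), array([-0.004, -0.002, -1.   ]), array([-6.3, -1.1, -1.1]), 0.003209119600594762) [-1.56638096  9.25896666]
```

```bash
python3 -m creep '[[0,0,12,0,0,0,0],[-30,9,12,0,0,0,0],[-30,9,-10,0,0,0,0],[0,0,-40,0,0,0,0],[0,0,0,0,0,0,0]]'
python3 -c "
from h import *
print(tcp())"
```

```text
time: 43.15
position: [0.5854, 0.2932, 0.277]
tool_rot: [2.143, 0.184, -2.123]
ft_force: [-0.6, -0.0, 0.1]
grip_width: 0.01
(43.15, array([ 30.5, -10.7]), np.float64(277.0), np.float64(-1.584), array([ 0.009,  0.002, -1.   ]), array([-0.6, -0. ,  0.1]), 0.010265675132325718)
```

```bash
python3 -m creep '[[6,-1,0,0,0,0,0],[3,0,0,0,0,0,0],[0,0,0,0,0,0,0],[0,0,0,0,0,0,0]]'
python3 -c "
from h import *
print(tcp())"
```

```text
time: 43.55
position: [0.5801, 0.2953, 0.2653]
tool_rot: [2.129, 0.186, -2.131]
ft_force: [0.3, -0.5, 0.3]
grip_width: 0.003
(43.55, array([25.6, -7.7]), np.float64(265.3), np.float64(-1.5798), array([-0.001, -0.   , -1.   ]), array([ 0.3, -0.5,  0.3]), 0.003110881048641098)
```

```bash
python3 -m creep '[[3,0.5,0,0,0,0,0],[0,0,0,0,0,0,0],[0,0,0,0,0,0,0]]'
python3 -c "
from h import *
print(tcp())"
python3 -m creep '[[0.8,0,0,0,0,0,0],[0,0,0,0,0,0,0],[0,0,0,0,0,0,0]]'
python3 -c "
from h import *
print(tcp())"
```

```text
time: 43.85
position: [0.5808, 0.2946, 0.2626]
tool_rot: [2.131, 0.185, -2.131]
ft_force: [-1.2, -0.2, -0.7]
grip_width: 0.004
(43.85, array([26.2, -8.6]), np.float64(262.6), np.float64(-1.5806), array([ 0., -0., -1.]), array([-1.2, -0.2, -0.7]), 0.003599852203814159)
time: 44.15
position: [0.5809, 0.2947, 0.2618]
tool_rot: [2.131, 0.186, -2.13]
ft_force: [1.3, 0.5, 0.2]
grip_width: 0.004
(44.15, array([26.3, -8.5]), np.float64(261.8), np.float64(-1.5806), array([ 0., -0., -1.]), array([1.3, 0.5, 0.2]), 0.004422602388841296)
```

```bash
python3 -m creep '[[0.8,0,0,0,0,0,0],[0,0,0,0,0,0,0],[0,0,0,0,0,0,0]]'
python3 -c "
from h import *
print(tcp())"
```

```text
time: 44.45
position: [0.581, 0.2947, 0.2612]
tool_rot: [2.131, 0.186, -2.13]
ft_force: [-0.0, 0.1, 1.9]
grip_width: 0.006
(44.45, array([26.4, -8.5]), np.float64(261.2), np.float64(-1.5805), array([ 0.,  0., -1.]), array([-0. ,  0.1,  1.9]), 0.006152878371807831)
```

```bash
python3 -m creep '[[-8,0,0,0,0,0,0],[0,-18,-22,0,0,0,0],[6,0,0,0,0,0,0],[0,0,0,0,0,0,0],[0,0,0,0,0,0,0]]'
python3 -c "
from h import *
print(tcp())"
```

```text
time: 44.95
position: [0.5991, 0.3155, 0.2625]
tool_rot: [2.129, 0.184, -2.132]
ft_force: [0.2, 0.0, 0.3]
grip_width: 0.003
(44.95, array([48. ,  8.7]), np.float64(262.5), np.float64(-1.5808), array([-0.001, -0.001, -1.   ]), array([0.2, 0. , 0.3]), 0.00307836764927211)
```

```bash
python3 -m creep '[[3,0,0,0,0,0,0],[0,0,0,0,0,0,0],[0,0,-1.5,0,0,0,0],[0,0,-1.5,0,0,0,0],[0,0,0,0,0,0,0]]'
python3 -c "
from h import *
print(tcp())"
```

```text
time: 45.45
position: [0.6012, 0.3164, 0.2611]
tool_rot: [2.126, 0.185, -2.134]
ft_force: [-6.8, -2.4, 9.0]
grip_width: 0.002
(45.45, array([50.2,  9.1]), np.float64(261.1), np.float64(-1.5807), array([-0.003, -0.001, -1.   ]), array([-6.8, -2.4,  9. ]), 0.0019683428350174745)
```

```bash
python3 -m creep '[[0.5,0,-1.5,0,0,0,0],[0,0,0,0,0,0,0]]'
python3 -c "
from h import *
print(tcp())"
python3 -m creep '[[-20,0,0,0,0,0,0],[-25,0,40,0,0,0,0],[0,0,45,0,0,0,0],[0,0,40,0,0,0,0],[0,0,0,0,0,0,0]]'
python3 - <<'E'
from h import *
print(tcp());d=grab("wrist","w41");a=cv2.imread("pics/w41.png");cv2.imwrite("pics/z41.png",cv2.resize(a[20:130,250:410],None,fx=5,fy=5,interpolation=cv2.INTER_NEAREST))
E
```

```text
time: 45.65
position: [0.6018, 0.3167, 0.2611]
tool_rot: [2.123, 0.184, -2.136]
ft_force: [-10.5, -4.2, 13.3]
grip_width: 0.002
(45.65, array([50.9,  9.4]), np.float64(261.1), np.float64(-1.5802), array([-0.006, -0.002, -1.   ]), array([-10.5,  -4.2,  13.3]), 0.0015674876602873287)
time: 46.15
position: [0.4755, 0.2949, 0.3036]
tool_rot: [2.123, 0.187, -2.133]
ft_force: [-0.7, -0.0, 0.1]
grip_width: 0.001
(46.15, array([-77.2,  11. ]), np.float64(303.6), np.float64(-1.5771), array([-0.005, -0.002, -1.   ]), array([-0.7, -0. ,  0.1]), 0.0011407788808186505)
```

View pics/z41.png

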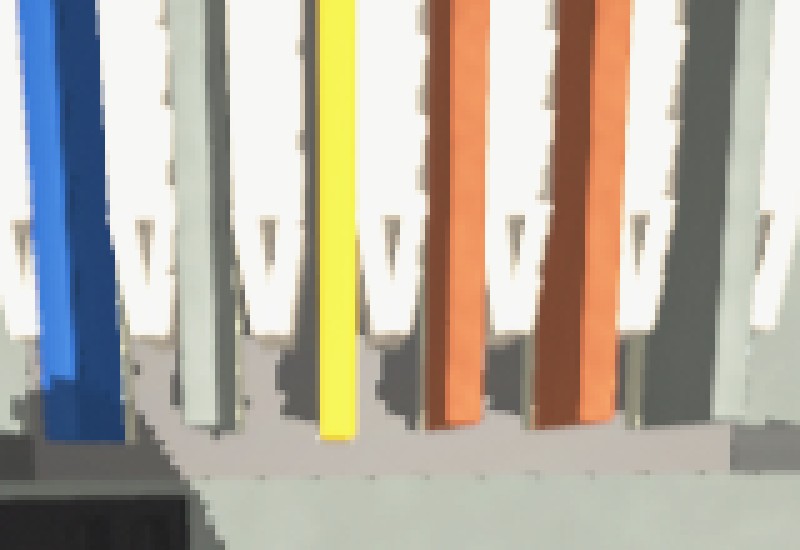

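Run:
```python
from h import *
side=load("side40");a=cv2.cvtColor(side["img"],cv2.COLOR_RGB2HSV)
m=((a[...,0]<6)|(a[...,0]>174))&(a[...,1]>170)&(a[...,2]>120);m=m.astype(np.uint8)
n,l,s,c=cv2.connectedComponentsWithStats(m);print([ (s[i].tolist(),c[i].round(1).tolist()) for i in range(1,n) if s[i,4]>4])
sc=load("scene40");a=cv2.cvtColor(sc["img"],cv2.COLOR_RGB2HSV)
m=(((a[...,0]<6)|(a[...,0]>174))&(a[...,1]>150)&(a[...,2]>100)).astype(np.uint8)
n,l,s,c=cv2.connectedComponentsWithStats(m);print([ (s[i].tolist(),c[i].round(1).tolist()) for i in range(1,n) if s[i,4]>2])
print("tip side@.074",onz(side,(278.1,268.9),.074))
crop("side40",240,340,230,330,6);crop("scene40",370,460,150,220,8)
```

```text
[([558, 14, 15, 31, 160], [564.9, 28.6]), ([592, 16, 48, 31, 916], [616.9, 31.0]), ([275, 267, 6, 6, 21], [277.8, 269.2])]
[([410, 169, 4, 5, 14], [411.1, 170.9]), ([321, 173, 3, 5, 12], [322.2, 175.1]), ([101, 238, 7, 9, 18], [104.7, 241.5])]
tip side@.074 [ 0.47788579 -0.13490119  0.074     ]
```

View pics/side40_c.png

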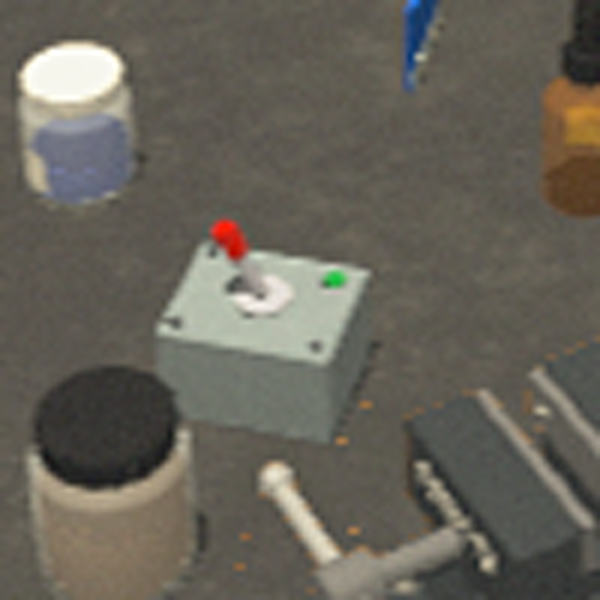

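View pics/scene40_c.png

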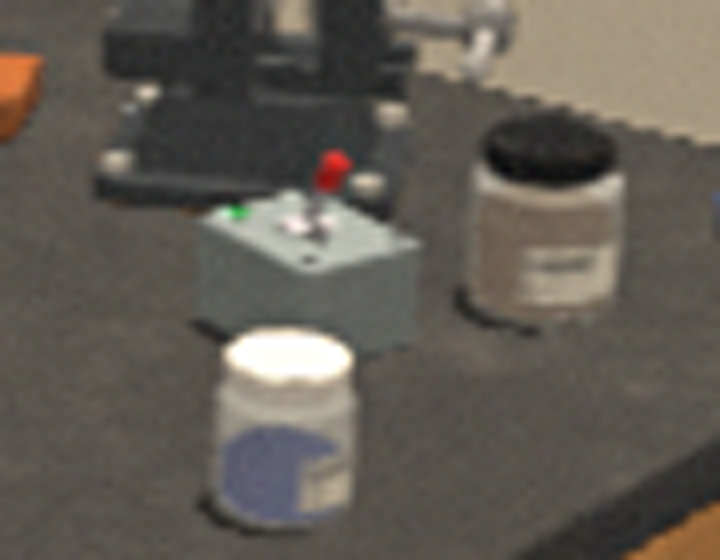

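Run:
```python
from h import *
side=load("side40");sc=load("scene40")
C=lambda x,y:(240+x/6-.4,230+y/6-.4)
P=[onz(side,C(*u),.044)[:2] for u in [(157,328),(330,362),(371,270),(210,238)]]
print(np.round(P,4))
A=[(-.035,-.028),(.035,-.028),(.035,.028),(-.035,.028)]
th,t,Q=kab(A,P);print("yaw",th,"centre",t,((Q.T@(np.array(P)-t).T).T*1e3).round(1).tolist())
# tip end from side crop (222,226), triangulate centroids
o1,r1=ray(side,(277.8,269.2));o2,r2=ray(sc,(411.1,170.9))
X=np.linalg.lstsq(np.c_[r1,-r2],o2-o1,rcond=None)[0];print(o1+r1*X[0],o2+r2*X[1])
print("pred tip",t+Q@[-.0157,0],"pivot",t)
for n,u in (("jar small",(75,72)),): print(n,onz(side,C(*u),.058))
print("jar large",onz(side,C(105,425),.07),"small",onz(side,C(72,75),.058))
```

```text
[[ 0.4493 -0.1519]
 [ 0.5154 -0.1728]
 [ 0.5304 -0.1213]
 [ 0.4661 -0.0998]]
yaw -0.30798362139589414 centre [ 0.49029252 -0.13646565] [[-34.4, -27.2], [34.9, -27.1], [33.6, 26.6], [-34.1, 27.6]]
[ 0.47706321 -0.13390187  0.07231095] [ 0.47683191 -0.1340139   0.07220317]
pred tip [ 0.47533125 -0.13170639] pivot [ 0.49029252 -0.13646565]
jar small [ 0.40345936 -0.00525664  0.058     ]
jar large [ 0.43927245 -0.23014135  0.07      ] small [ 0.40241758 -0.00738532  0.058     ]
```

```bash
python3 -m creep '[[-10,30,8,0,0,0,0],[-5,45,11,0,0,0,0],[0,45,11,0,0,0,0],[0,45,11,0,0,0,0],[0,45,11,0,0,0,0]]'
python3 -m creep '[[0,45,11,0,0,0,0],[0,45,11,0,0,0,0],[0,45,11,0,0,0,0],[0,40,8,0,0,0,0],[0,0,0,0.12,0,0,0]]'
python3 -m creep '[[0,0,0,0.12,0,0,0],[0,0,0,0.12,0,0,0],[0,0,0,0.13,0,0,0],[0,0,0,0,0,0,0],[0,0,0,0,0,0,0]]'
python3 - <<'E'
from h import *
s,p,M=st();print(s["time"],p,M.round(3),s["joint_positions"].round(2) if hasattr(s["joint_positions"],"round") else s["joint_positions"])
c,sn=np.cos(-.308),np.sin(-.308);Q=np.array([[c,-sn],[sn,c]]);t=np.array([.4903,-.1365])
print("box",Q.T@(p[:2]-t)*1e3)
tgt=np.array([*(t+Q@[-.042,0]),.244]);print("tool shift",M.T@(tgt-p)*1e3,"yaw err",np.arctan2(-M[1,2],-M[0,2])+.308)
E
```

```text
time: 46.7
position: [0.4665, 0.0772, 0.32]
tool_rot: [2.133, 0.184, -2.129]
ft_force: [0.2, -0.6, -0.0]
grip_width: 0.001
time: 47.2
position: [0.4556, -0.107, 0.3202]
tool_rot: [2.201, 0.042, -2.197]
ft_force: [-0.6, 1.2, -0.6]
grip_width: 0.008
time: 47.7
position: [0.4562, -0.1004, 0.3197]
tool_rot: [-2.053, 0.325, 2.052]
ft_force: [0.0, 0.4, -0.2]
grip_width: 0.006
47.7 [ 0.4561842  -0.10043466  0.31965158] [[ 0.001 -0.309 -0.951]
 [-0.    -0.951  0.309]
 [-1.     0.    -0.001]] [-0.07 -0.01  0.23  2.01  0.    1.15 -1.73]
box [-43.44370251  24.02584904]
tool shift [75.65963227 23.99480621 -1.53499298] yaw err -0.005831863672563664
```

```bash
python3 -m creep '[[20,24,0,0,0,0,0],[15,0,0,0,0,0,0],[0,0,0,0,0,0,0],[0,0,0,0,0,0,0]]'
python3 - <<'E'
from h import *
s,p,M=st()
c,sn=np.cos(-.308),np.sin(-.308);Q=np.array([[c,-sn],[sn,c]]);t=np.array([.4903,-.1365])
print(p,"box",Q.T@(p[:2]-t)*1e3);d=grab("wrist","w42")
a=cv2.cvtColor(d["img"],cv2.COLOR_RGB2HSV)
m=(((a[...,0]<6)|(a[...,0]>174))&(a[...,1]>150)&(a[...,2]>100)).astype(np.uint8)
n,l,s,cc=cv2.connectedComponentsWithStats(m)
for i in range(1,n):
    if s[i,4]>15:print(s[i],cc[i],"box",Q.T@(onz(d,cc[i],.073)[:2]-t)*1e3)
E
```

```text
time: 48.1
position: [0.4486, -0.1226, 0.2848]
tool_rot: [-2.052, 0.326, 2.052]
ft_force: [0.2, -0.7, 1.1]
grip_width: 0.003
[ 0.44858306 -0.12262393  0.2847607 ] box [-43.9603905    0.57645337]
[312 181  13  20 219] [317.84931507 190.20547945] box [-12.5935388   -1.78812813]
```

View pics/w42.png

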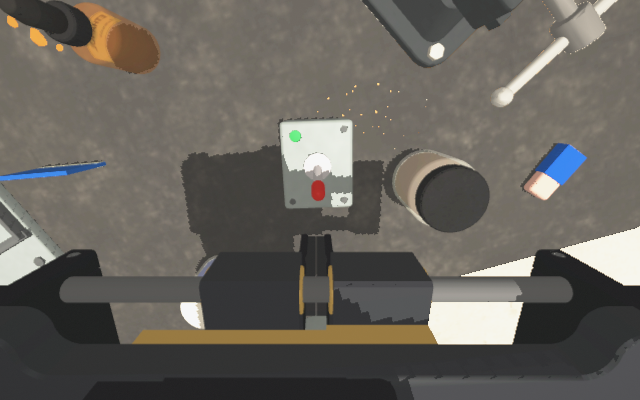

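The red lever (318,190) is straight ahead of the closed fingers (316,240). I'll descend to tip height of about 62 mm and push forward.

```bash
python3 -m creep '[[20,2,0,0,0,0,0],[20,0,0,0,0,0,0],[0,0,0,0,0,0,0],[0,0,0,0,0,0,0]]'
python3 -c "
from h import *
s,p,M=st();print(p)"
python3 -m creep '[[0,0,-10,0,0,0,0],[0,0,-10,0,0,0,0],[0,0,-8,0,0,0,0],[0,0,-8,0,0,0,0],[0,0,0,0,0,0,0]]'
python3 - <<'E'
from h import *
s,p,M=st()
c,sn=np.cos(-.308),np.sin(-.308);Q=np.array([[c,-sn],[sn,c]]);t=np.array([.4903,-.1365])
print(p,"box",Q.T@(p[:2]-t)*1e3,s["ft_force"]);d=grab("wrist","w43");grab("side","s43");crop("s43",240,340,230,330,6)
E
```

```text
time: 48.55
position: [0.4482, -0.1244, 0.2454]
tool_rot: [-2.052, 0.326, 2.05]
ft_force: [0.0, -0.9, 0.6]
grip_width: 0.006
[ 0.44817184 -0.124433    0.24536242]
time: 49.05
position: [0.4831, -0.1363, 0.2447]
tool_rot: [-2.052, 0.328, 2.05]
ft_force: [0.2, -0.8, -0.8]
grip_width: 0.004
[ 0.48311172 -0.13626824  0.2446783 ] box [-6.92026652 -1.95829988] [ 0.20110941 -0.77987717 -0.76760686]
```

View pics/w43.png

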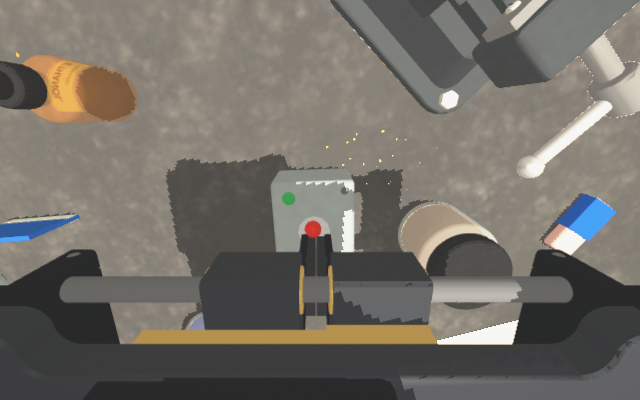

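View pics/s43_c.png

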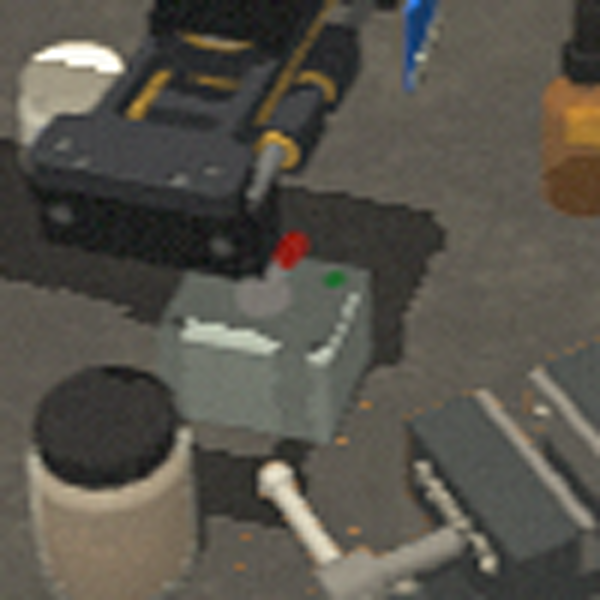

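```bash
python3 -m creep '[[0,0,15,0,0,0,0],[0,0,15,0,0,0,0],[-40,0,0,0,0,0,0],[-45,0,0,0,0,0,0],[-30,0,0,0,0,0,0]]'
python3 -m creep '[[0,0,0,0,0,0,0],[0,0,0,0,0,0,0]]'
python3 - <<'E'
from h import *
print(tcp()[0]);grab("side","s44");grab("scene","e44")
a=cv2.imread("pics/s44.png");b=cv2.imread("pics/e44.png")
cv2.imwrite("pics/z44.png",np.hstack([cv2.resize(a[160:330,230:400],(400,400),interpolation=cv2.INTER_CUBIC),cv2.resize(b[160:270,220:330],(400,400),interpolation=cv2.INTER_CUBIC)]))
E
```

```text
time: 49.65
position: [0.4533, -0.1266, 0.3624]
tool_rot: [-2.054, 0.327, 2.047]
ft_force: [1.2, 0.2, 1.2]
grip_width: 0.005
time: 49.85
position: [0.4532, -0.1265, 0.3599]
tool_rot: [-2.052, 0.327, 2.049]
ft_force: [0.2, 0.7, -0.5]
grip_width: 0.003
49.85
```

View pics/z44.png

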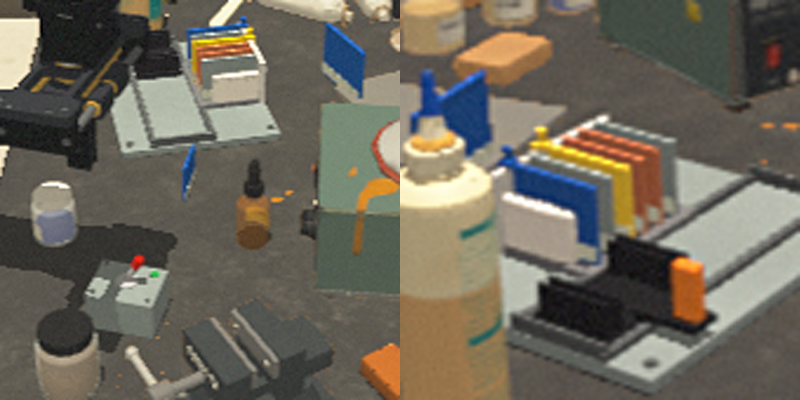

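```bash
python3 -c "
from h import *
print(ctrl.close_job())"
```

```text
the job is handed in; nothing more can be done
None
```

I pushed the yellow panel into the yellow-clip slot (rack y = 9 mm) and the blue panel into the blue-clip slot (rack y = 45 mm). I then flipped the toggle and handed in at about 50 s. Both panels stopped slightly short of flush.

**What the last checks showed**
- **Panels:** both stand upright in the right slots. Their rear edges measure about 1.6 mm behind the old panels, so about 1.3 mm short of the stated target.
- **Hard stop:** neither panel would go further. Blue took about 14 N. Yellow took about 24 N pushing low, and also did not move when I pressed it flat and drove it forward. The clips overhang the back wall by about 2 mm, where the panels' leading edges stop, so I think the clips are the stop. I did not confirm that.
- **Old panels:** their rear edges were still in line in the last close view. I touched one terracotta panel lightly from above (about 2 N) to compare heights.
- **Toggle:** the last side view shows it leaning away from the robot, on the on side.
- **Bystanders:** the bottles and jars look unmoved.

**What went wrong on the way**
- Gripping the fin front to back slipped off. Gripping it across y then jammed the sled, and the wrist force reached about 80 N (limit 120 N).
- I finished moving the sled by pushing its body from the side, which took about 3 N.
- While pressing on the yellow panel's top I dragged it back about 2 mm, then pushed it forward again before flipping the toggle.

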